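Pack cut-glass coasters in the sloped tray

ROBOT

A 7-joint arm with a two-finger parallel gripper is mounted at the origin on the work surface. World frame = base frame: x ahead of the robot, y to its left, z up, the work surface at z = 0. Lengths are in mm, angles in rad, forces in N, time in s.
With the tool pointing down it reaches from about 425 to 975 mm from the base axis. Payload 16.7 kg.
Tool frame: the origin (TCP) lies midway between the tips of the shut fingers; the grasp point (between the pads) lies 19 mm behind it; z points along the fingers, y is the direction in which the jaws open and shut (so a half turn about z gives the same grasp; the last joint's range is limited). The gripper opens to 85 mm and grips with 20 to 120 N. Pads are 22 mm wide; open, the fingers measure 114 mm over their backs; the gripper's body (76 mm by 85 mm) begins 54 mm behind the grasp point. The pads swing forward as they close: fully open they stand 13 mm farther back than shut.
Start: joints at [-1.474, 0.426, 0.074, 1.606, -0.034, 1.111, -0.067], TCP at [164.257, 654.672, 231.302] pointing down, gripper open.
Joint ranges: [-2.85, 2.85], [-0.5, 2.14], [-1.23, 1.37], [0.21, 2.46], [-1.02, 4.16], [0.16, 2.05], [-2.73, 2.73]. Speed limits (rad/s): [1.89, 1.89, 2.39, 2.39, 3.01, 3.01, 3.01].

INTERFACE

Orientations are given as a unit quaternion [w, x, y, z].
In Python, from workcell import bot, optics, job gives the robot as it stands. The module is installed in compiled form; this text tells all that it offers.
- The arm moves only by the shell command python3 -m handwheel 'ROWS' [FORCE]. ROWS is JSON, one flat list of numbers, 7 for each row, row after row: the turn, a rotation vector about the tool's x, y, z in rad, then the shift along the tool's x, y, z in mm, then the opening, from 0 (shut) to 1 (fully open). A call has 1 to 12 rows; each row is the pose to reach, as a shift and turn from the pose measured when the call began, along the tool's axes at that moment; what a row does not reach only later rows make up. A row lasts 1/8 s, in which the tool goes at most 62.5 mm and 10.7 degrees, less where a joint would pass 70% of its speed; a pose out of reach is approached as far as the arm can. A call with a gripper value outside its range is refused whole. The fingers move at their own pace and stop on an object; FORCE is the grip in N (left out, the last holds). Time passes only in rows, so rows that repeat a pose let the fingers close. It gives the time, the measured TCP pose, the force and the opening at its end, in the units of the state.
- bot.read_state(): the state, without advancing time (a new reading comes with each control period).
- optics.capture(name): name is "scene" or "side" or "wrist"; returns the picture (480x640x3 uint8, red, green, blue); there is no depth.
- optics.camera_params(name): a dict with "fx", "fy", "cx", "cy" (pixels), "R" (3x3) and "t" (3): a world point X has camera coordinates R X + t; the wrist camera has in their place "tool_from_camera" (4x4, takes a point from camera to tool coordinates, whose origin is the TCP and whose axes are the flange's). Camera axes: x right, y down, z forward; pixel columns grow to the right and rows downward; lengths in mm; the calibration is good to about 2 mm. The wrist camera is an equidistant fisheye: a pixel r from the principal point sees the ray r / f radians off the axis. A picture is of the moment at which its call begins: read the wrist's pose just before it. camera_params takes no time and is no camera call.
- job.finish_job(): hands the job in, once; it reports no verdict.
The state is a dict: "time": time; "joint_pos": joint angles; "qd": joint speeds; "effort": joint torques, N m; "eef_pos": TCP position; "ee_rot": TCP orientation; "force": force on the tool from outside, world axes, zero at the start; "torque": the same for the moment, N m; "grip_width": finger opening in mm.
Only numpy, scipy, OpenCV 4.12 (cv2) and the standard library are available. Lean on these libraries where they do the work, as an engineer would, in place of code of your own. Each camera call takes 0.05 s, during which the arm holds its last target.

TASK

Pack all the cut-glass coasters lying on the stall into one square pile in the sloped wooden tray, lengthwise down the slope and in line with the back stop: one coaster on another with a single card pad between each two, and last the top board, grip bar up, directly on the uppermost coaster. Slide every piece down the slope until its end rests against the back stop; leave pads you do not need lying apart on the table, and do not disturb the tumblers, bottle and tub.

Things in the scene. Friction and masses are not known exactly. Their poses are not given: they have to be found in the camera images.
- tray_stop (a point): point on the tray's sloping floor at the foot of the back stop's face, on the centre line. x points down the slope into the stop, y across the tray, z up square to the floor. The stop is 60 mm wide (as a coaster), 72 mm high square to the floor, 12 mm thick. Things do not slide by themselves on this slope: they stay where let go and must be pushed down
- tray: packing tray, fixed, empty at the start: light wooden board sloping 0.24 rad, 215 mm long down the slope, 150 mm wide inside between side rails 14 mm high, 8 mm thick. At its low (+x) end a rail 14 mm high crosses the whole width; in its middle, face in the same plane, stands the back stop. Origin on the table under the tray's middle
- coaster_a_mid (a point): rectangular cut-glass coaster, cobalt blue with pale cut lines on top, 90 x 60 x 10 mm, about 135 g; may be absent. Point: its centre, 5 mm over its underside; x along its 90 mm length, z up out of its top
- coaster_b_mid (a point): rectangular cut-glass coaster, ruby red with pale cut lines on top, 90 x 60 x 10 mm, about 135 g; may be absent. Point: its centre, 5 mm over its underside; x along its 90 mm length, z up out of its top
- coaster_c_mid (a point): rectangular cut-glass coaster, green with pale cut lines on top, 90 x 60 x 10 mm, about 135 g; may be absent. Point: its centre, 5 mm over its underside; x along its 90 mm length, z up out of its top
- coaster_d_mid (a point): rectangular cut-glass coaster, amber with pale cut lines on top, 90 x 60 x 10 mm, about 135 g; may be absent. Point: its centre, 5 mm over its underside; x along its 90 mm length, z up out of its top
- pad_a_mid (a point): brown stiff card pad (separator), 90 x 64 x 6 mm, 18 g; the three are alike. Point: its centre, 3 mm over its underside; x along its 90 mm length, z up out of its top
- pad_b_mid (a point): brown stiff card pad (separator), 90 x 64 x 6 mm, 18 g; the three are alike. Point: its centre, 3 mm over its underside; x along its 90 mm length, z up out of its top
- pad_c_mid (a point): brown stiff card pad (separator), 90 x 64 x 6 mm, 18 g; the three are alike. Point: its centre, 3 mm over its underside; x along its 90 mm length, z up out of its top
- board_mid (a point): top board: dark wooden board 90 x 60 x 12 mm, about 120 g, with a lighter wooden grip bar on top, 56 mm long (along x), 22 mm wide (y), 26 mm high. Point: the centre of the grip bar, over the middle of the board and 25 mm over its underside (38 mm overall height); x along its 90 mm length, z up out of its top
- tumbler_blue: blue glass tumbler standing by, 80 mm across, 88 mm high; origin at the centre of its underside. Leave alone
- tumbler_clear: clear glass tumbler standing by, 80 mm across, 88 mm high; origin at the centre of its underside. Leave alone
- bottle: white plastic bottle standing by, 52 mm across, 130 mm high; origin at the centre of its underside. Leave alone
- tub: pale plastic open tub standing by, 110 x 90 x 55 mm high; origin at the centre of its underside. Leave alone

How it is judged (in metres and radians):
At the end, for the whole second after the job is handed in: Coasters, the pads between them and the board on top: flat on the slope, within 4 mm of the stop, 7.5 mm of the centre line, 0.12 rad of square. No coaster touches a coaster, no pad a pad; board, bar up, on a coaster; spare pads off the tray, 120 mm from the stop; all at rest (x of coaster_a_mid in the frame of tray_stop between -0.049 and -0.03 m and y of coaster_a_mid in the frame of tray_stop between -0.0075 and 0.0075 m and z of coaster_a_mid in the frame of tray_stop between 0 and 0.11 m and angle between the x axis of each of coaster_a_mid, coaster_b_mid, coaster_c_mid, coaster_d_mid, board_mid and the x axis of tray_stop, either way round below 0.12 rad and angle between the z axis of each of coaster_a_mid, coaster_b_mid, coaster_c_mid, coaster_d_mid, board_mid and the z axis of tray_stop, either way round below 0.1 rad and z of each of coaster_a_mid, coaster_b_mid, coaster_c_mid, coaster_d_mid in the frame of board_mid below -0.005 m and x of coaster_b_mid in the frame of tray_stop between -0.049 and -0.03 m and y of coaster_b_mid in the frame of tray_stop between -0.0075 and 0.0075 m and z of coaster_b_mid in the frame of tray_stop between 0 and 0.11 m and x of coaster_c_mid in the frame of tray_stop between -0.049 and -0.03 m and y of coaster_c_mid in the frame of tray_stop between -0.0075 and 0.0075 m and z of coaster_c_mid in the frame of tray_stop between 0 and 0.11 m and x of coaster_d_mid in the frame of tray_stop between -0.049 and -0.03 m and y of coaster_d_mid in the frame of tray_stop between -0.0075 and 0.0075 m and z of coaster_d_mid in the frame of tray_stop between 0 and 0.11 m and contact force between coaster_a and coaster_b below 0.03 N and contact force between each of coaster_a, coaster_b and coaster_c below 0.03 N and contact force between each of coaster_a, coaster_b, coaster_c and coaster_d below 0.03 N and ((x of pad_a_mid in the frame of tray_stop between -0.049 and -0.03 m and y of pad_a_mid in the frame of tray_stop between -0.0075 and 0.0075 m and z of pad_a_mid in the frame of tray_stop between 0 and 0.11 m and angle between the x axis of pad_a_mid and the x axis of tray_stop, either way round below 0.12 rad and angle between the z axis of pad_a_mid and the z axis of tray_stop, either way round below 0.1 rad and z of pad_a_mid in the frame of board_mid below -0.005 m) or (contact force between pad_a and tray below 0.02 N and horizontal distance between pad_a_mid and tray_stop above 0.12 m)) and ((x of pad_b_mid in the frame of tray_stop between -0.049 and -0.03 m and y of pad_b_mid in the frame of tray_stop between -0.0075 and 0.0075 m and z of pad_b_mid in the frame of tray_stop between 0 and 0.11 m and angle between the x axis of pad_b_mid and the x axis of tray_stop, either way round below 0.12 rad and angle between the z axis of pad_b_mid and the z axis of tray_stop, either way round below 0.1 rad and z of pad_b_mid in the frame of board_mid below -0.005 m) or (contact force between pad_b and tray below 0.02 N and horizontal distance between pad_b_mid and tray_stop above 0.12 m)) and ((x of pad_c_mid in the frame of tray_stop between -0.049 and -0.03 m and y of pad_c_mid in the frame of tray_stop between -0.0075 and 0.0075 m and z of pad_c_mid in the frame of tray_stop between 0 and 0.11 m and angle between the x axis of pad_c_mid and the x axis of tray_stop, either way round below 0.12 rad and angle between the z axis of pad_c_mid and the z axis of tray_stop, either way round below 0.1 rad and z of pad_c_mid in the frame of board_mid below -0.005 m) or (contact force between pad_c and tray below 0.02 N and horizontal distance between pad_c_mid and tray_stop above 0.12 m)) and contact force between pad_a and pad_b below 0.01 N and contact force between each of pad_a, pad_b and pad_c below 0.01 N and x of board_mid in the frame of tray_stop between -0.049 and -0.03 m and y of board_mid in the frame of tray_stop between -0.0075 and 0.0075 m and z of board_mid in the frame of tray_stop between 0 and 0.11 m and (contact force between board and coaster_a above 0.1 N or contact force between board and coaster_b above 0.1 N or contact force between board and coaster_c above 0.1 N or contact force between board and coaster_d above 0.1 N) and linear speed of each of coaster_a, coaster_b, coaster_c, coaster_d, pad_a, pad_b, pad_c, board below 0.02 m/s).
It fails at once if a bystander (tumbler, bottle, tub) is pushed more than 30 mm or tipped (distance of any of tumbler_blue, tumbler_clear, bottle, tub from where it was at the start of the episode above 0.03 m or angle between any of tumbler_blue, tumbler_clear, bottle, tub's own z axis and vertical above 0.4 rad).
It fails at once if a coaster falls off the table (height (world z) of any of coaster_a_mid, coaster_b_mid, coaster_c_mid, coaster_d_mid below -0.05 m).
Of coaster_a, coaster_b, coaster_c, coaster_d only 3 to 4 are there at a start; the rules pass over those that are not, and their reading is None.
At some moment in a run one of coaster_a, coaster_b, coaster_c, coaster_d, pad_a, pad_b, pad_c, board may be knocked a few centimetres aside while the robot is not near it.
It also fails if it takes over 210 s, if anything falls off the work surface, if the arm or the gripper's body presses on something with over 40 N, if the wrist force passes 120 N, or if a joint passes its speed limit or range.

## Working session

There is one attempt and no reset: what is moved stays moved. The work goes in short steps, Python scripts to look and compute and a shell command to move; the robot and the scene stay as the last step left them, time stands still between calls to the robot, and variables do not carry over. Pictures are saved under pics/ and viewed, and the job is handed in when it is done.

```bash
mkdir -p pics; ls; python3 - <<'E'
from workcell import bot, optics, job
import cv2, json
print(bot.read_state())
for n in ["scene","side","wrist"]:
    p=optics.camera_params(n); print(n,p)
    cv2.imwrite(f"pics/{n}0.png",optics.capture(n)[:,:,::-1])
E
```

```text
pics
{'time': 0.0, 'joint_pos': array([-1.47449007,  0.42670573,  0.0738318 ,  1.60662749, -0.03408082,
        1.11081106, -0.06712026]), 'qd': array([ 1.36088271e-06,  7.86240841e-04, -1.78148290e-03, -8.29680632e-04,
        1.72587519e-04, -1.27877442e-04,  3.07716065e-04]), 'effort': array([-8.27772637e-04, -9.49851179e+01,  3.76042306e+00, -4.63502812e+01,
        1.92395848e-02,  1.02364246e-02, -1.14121474e-05]), 'eef_pos': array([164.17416832, 654.29549081, 230.61852475]), 'ee_rot': array([-2.78640513e-05,  1.22607137e-01,  9.92455073e-01, -6.45908467e-04]), 'force': array([0.68325476, 1.26510775, 0.25005836]), 'torque': array([-0.01778867, -0.02252923, -0.01126415]), 'grip_width': 85.36350407332519}
scene {'fx': 598.5136992706538, 'fy': 598.5136992706538, 'cx': 326.33687260565887, 'cy': 237.29614822866222, 'R': array([[ 0.80412525,  0.59444208,  0.00460411],
       [ 0.40805885, -0.54633207, -0.73144326],
       [-0.43228528,  0.59005074, -0.68188676]]), 't': array([-510.69816412, -194.72265022, 1818.85403593])}
side {'fx': 448.9202461876203, 'fy': 448.9202461876203, 'cx': 325.8324447505445, 'cy': 246.08594313848647, 'R': array([[ 0.94356583, -0.33033215,  0.02375302],
       [-0.16232789, -0.52380609, -0.83622774],
       [ 0.28867488,  0.78518014, -0.54786765]]), 't': array([-594.21035914,  161.58496294,  815.61657615])}
wrist {'fx': 371.64829954431775, 'fy': 371.64829954431775, 'cx': 317.5987313954598, 'cy': 236.78298350525972, 'tool_from_camera': array([[ 1.54188371e-03, -9.55210672e-01, -2.95922618e-01,
         7.53623815e+01],
       [ 9.99998239e-01,  1.78952896e-03, -5.66013400e-04,
        -7.62392210e-01],
       [ 1.07022413e-03, -2.95921224e-01,  9.55211748e-01,
        -1.42552822e+02],
       [ 0.00000000e+00,  0.00000000e+00,  0.00000000e+00,
         1.00000000e+00]])}
```

View pics/scene0.png

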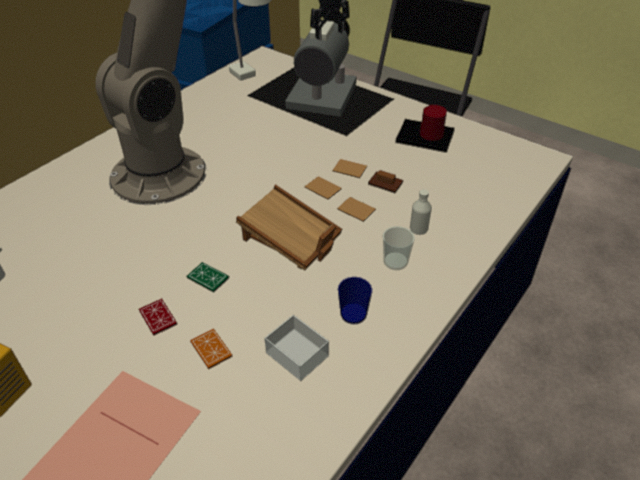

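View pics/side0.png

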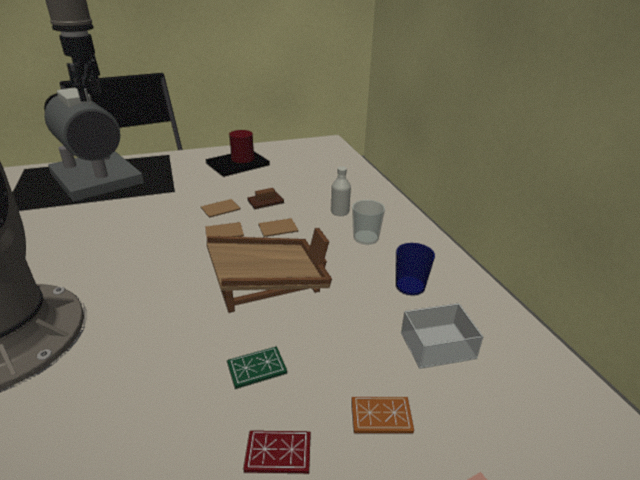

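View pics/wrist0.png

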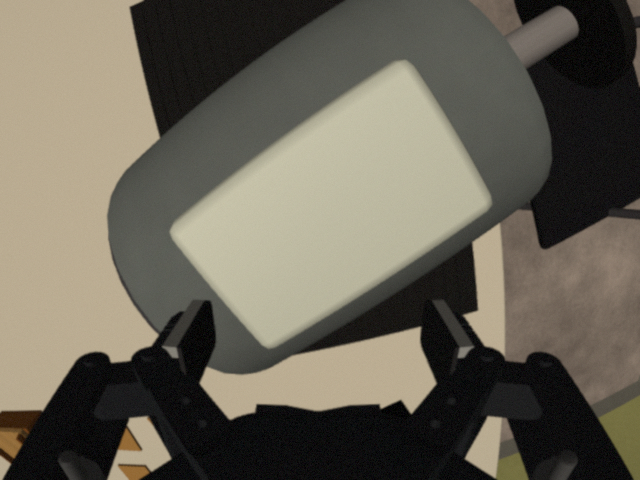

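```bash
cat > h.py <<'E'
import numpy as np, cv2
from workcell import bot, optics
from scipy.spatial.transform import Rotation as Ro
def Rq(q): return Ro.from_quat([q[1],q[2],q[3],q[0]]).as_matrix()
def cap(name,fn=None):
    s=bot.read_state(); im=optics.capture(name)
    if fn: cv2.imwrite('pics/'+fn,im[:,:,::-1])
    return im,s
def ray(name,px,s=None):
    """px Nx2 -> origin, dirs (world)"""
    p=optics.camera_params(name); px=np.atleast_2d(px).astype(float)
    a=(px-[p['cx'],p['cy']])/[p['fx'],p['fy']]
    if name!='wrist':
        d=np.c_[a,np.ones(len(a))]; R=p['R']; return -R.T@p['t'], d@R
    r=np.linalg.norm(a,axis=1,keepdims=True); r=np.maximum(r,1e-9)
    d=np.c_[a/r*np.sin(r),np.cos(r)]
    T=p['tool_from_camera']; R=Rq(s['ee_rot'])
    return R@T[:3,3]+s['eef_pos'], d@(R@T[:3,:3]).T
def onplane(name,px,s=None,z=0,n=(0,0,1),p0=None):
    o,d=ray(name,px,s); n=np.array(n,float); p0=np.array([0,0,z]) if p0 is None else p0
    k=((p0-o)@n)/(d@n); return o+d*k[:,None]
def proj(name,X,s=None):
    p=optics.camera_params(name); X=np.atleast_2d(X).astype(float)
    if name!='wrist':
        c=X@p['R'].T+p['t']; return c[:,:2]/c[:,2:]*[p['fx'],p['fy']]+[p['cx'],p['cy']]
    T=p['tool_from_camera']; R=Rq(s['ee_rot']); c=((X-s['eef_pos'])@R-T[:3,3])@T[:3,:3]
    rr=np.linalg.norm(c[:,:2],axis=1); th=np.arctan2(rr,c[:,2])
    return c[:,:2]/rr[:,None]*th[:,None]*p['fx']+[p['cx'],p['cy']]
HSV={'red':[((165,110,50),(180,255,255)),((0,150,50),(5,255,255))],'green':[((50,80,20),(85,255,255))],
 'amber':[((8,150,120),(18,255,255))],'pad':[((8,80,90),(18,170,255))]}
def mask(im,c):
    h=cv2.cvtColor(im,cv2.COLOR_RGB2HSV); m=0
    for a,b in HSV[c]: m=m|cv2.inRange(h,a,b)
    return m
def boxes(name,im,m,z,s=None,minA=150,close=7):
    m=cv2.morphologyEx(m,cv2.MORPH_CLOSE,np.ones((close,close)))
    out=[]
    for c in cv2.findContours(m,cv2.RETR_EXTERNAL,cv2.CHAIN_APPROX_NONE)[0]:
        if cv2.contourArea(c)<minA: continue
        P=onplane(name,c[:,0,:],s,z)[:,:2].astype(np.float32)
        (x,y),(w,h),a=cv2.minAreaRect(P)
        if w<h: w,h,a=h,w,a+90
        a=(a+90)%180-90
        out.append((round(x,1),round(y,1),round(w),round(h),round(a,1),tuple(c[:,0].mean(0).round())))
    return out
E
python3 - <<'E'
from h import *
for n in ['scene','side']:
    im=cv2.imread(f'pics/{n}0.png')[:,:,::-1]
    h=cv2.cvtColor(im,cv2.COLOR_RGB2HSV)
    for c,z in [('red',10),('green',10),('amber',10),('pad',6)]:
        for b in boxes(n,im,mask(im,c),z): print(n,c,b)
im=cv2.imread('pics/side0.png')[:,:,::-1];h=cv2.cvtColor(im,cv2.COLOR_RGB2HSV)
for u,v in [(220,208),(225,231),(278,227),(265,199),(260,190),(260,262),(380,400)]: print(u,v,h[v,u])
E
```

```text
scene red (429.3, -386.7, 88, 55, -18.9, (np.float64(157.0), np.float64(316.0)))
scene red (527.5, 746.1, 217, 74, -69.0, (np.float64(431.0), np.float64(120.0)))
scene green (431.7, -225.5, 88, 58, 4.3, (np.float64(207.0), np.float64(276.0)))
scene amber (591.4, -377.2, 87, 57, -17.5, (np.float64(210.0), np.float64(348.0)))
scene pad (604.4, -650.4, 271, 211, -81.3, (np.float64(112.0), np.float64(439.0)))
scene pad (590.7, -374.6, 94, 61, -18.3, (np.float64(211.0), np.float64(349.0)))
scene pad (577.7, 217.5, 91, 67, -1.3, (np.float64(356.0), np.float64(208.0)))
scene pad (465.7, 51.1, 297, 209, -3.6, (np.float64(291.0), np.float64(229.0)))
scene pad (444.3, 238.3, 92, 66, -2.6, (np.float64(322.0), np.float64(187.0)))
scene pad (453.6, 363.9, 90, 68, 13.5, (np.float64(350.0), np.float64(168.0)))
side red (422.9, -385.9, 87, 62, -19.2, (np.float64(278.0), np.float64(452.0)))
side red (589.2, 805.6, 319, 79, 80.8, (np.float64(241.0), np.float64(145.0)))
side green (427.0, -226.0, 88, 62, 3.2, (np.float64(256.0), np.float64(367.0)))
side amber (588.1, -375.7, 87, 59, -18.2, (np.float64(382.0), np.float64(414.0)))
side pad (588.9, -374.4, 90, 62, -18.5, (np.float64(382.0), np.float64(414.0)))
side pad (510.4, 110.6, 333, 230, -87.2, (np.float64(264.0), np.float64(262.0)))
side pad (450.0, 363.1, 89, 64, 13.7, (np.float64(220.0), np.float64(207.0)))
220 208 [ 15 112 127]
225 231 [ 17 122 123]
278 227 [ 17 115 124]
265 199 [ 8 95 62]
260 190 [ 13 111 108]
260 262 [ 16 115 115]
380 400 [ 13 182 122]
```

```bash
cat >> h.py <<'E'
def Rtool(yaw=0,tilt=0,Rt=None):
    """tool pointing down; tool y along world y rotated by yaw(deg), tool x = -x"""
    R=np.array([[-1,0,0],[0,1,0],[0,0,-1.]])
    return Ro.from_euler('z',yaw,degrees=True).as_matrix()@R
def go(pos,R,s=None):
    s=s or bot.read_state(); R0=Rq(s['ee_rot'])
    rv=Ro.from_matrix(R0.T@R).as_rotvec(); sh=R0.T@(np.array(pos)-s['eef_pos'])
    print('row',rv.round(3),sh.round(1),'rows>=',int(np.ceil(max(np.linalg.norm(sh)/62.5,np.degrees(np.linalg.norm(rv))/10.7))))
E
python3 - <<'E'
from h import *
go([450,30,330],Rtool(0))
E
```

```text
row [-0.001 -0.    -0.246] [-429.1 -536.2  -98.7] rows>= 12
```

```bash
python3 -m handwheel '[0,0,0,0,0,-60,1, 0,0,0,-20,-30,-100,1, 0,0,-0.246,-429,-536,-100,1, 0,0,-0.246,-429,-536,-100,1, 0,0,-0.246,-429,-536,-100,1, 0,0,-0.246,-429,-536,-100,1, 0,0,-0.246,-429,-536,-100,1, 0,0,-0.246,-429,-536,-100,1, 0,0,-0.246,-429,-536,-100,1, 0,0,-0.246,-429,-536,-100,1, 0,0,-0.246,-429,-536,-100,1, 0,0,-0.246,-429,-536,-100,1]' 50; python3 -m handwheel '[0,0,0,0,0,0,1,0,0,0,0,0,0,1]'; python3 - <<'E'
from h import *
im,s=cap('wrist','w1.png'); print(s['eef_pos'],s['ee_rot'],s['time'],s['force'])
go([450,30,330],Rtool(0),s)
E
```

```text
time: 1.65
eef_pos: [439.5, 51.4, 331.5]
ee_rot: [0.0, -0.0, 1.0, -0.0]
force: [1.9, 1.4, -0.2]
grip_width: 85.5
time: 1.9
eef_pos: [439.2, 51.6, 331.4]
ee_rot: [0.0, 0.0, 1.0, -0.0]
force: [0.3, -0.2, -0.2]
grip_width: 85.7
[439.24657275  51.61674415 331.38820237] [ 2.55004340e-05  4.09706720e-05  9.99999998e-01 -3.89095396e-05] 1.9 [ 0.3292296  -0.24000131 -0.20053329]
row [-0.  0. -0.] [-10.8 -21.6   1.4] rows>= 1
```

View pics/w1.png

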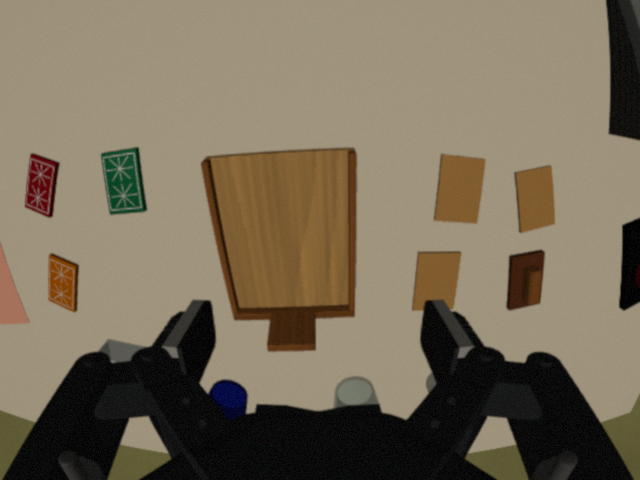

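```bash
python3 - <<'E'
import cv2
im=cv2.imread('pics/w1.png'); cv2.imwrite('pics/w1z.png',cv2.resize(im[140:360,190:370],None,fx=2.7*1.2,fy=2.7,interpolation=cv2.INTER_CUBIC)) 
cv2.imwrite('pics/w1z.png',cv2.resize(im[145:355,195:365],None,fx=2.8,fy=2.8,interpolation=cv2.INTER_CUBIC))
im=cv2.imread('pics/side0.png'); cv2.imwrite('pics/s1z.png',cv2.resize(im[220:315,195:340],None,fx=5,fy=5,interpolation=cv2.INTER_CUBIC))
im=cv2.imread('pics/scene0.png'); cv2.imwrite('pics/c1z.png',cv2.resize(im[180:275,225:350],None,fx=6,fy=6,interpolation=cv2.INTER_CUBIC))
E
```

```text
(no output)
```

View pics/w1z.png

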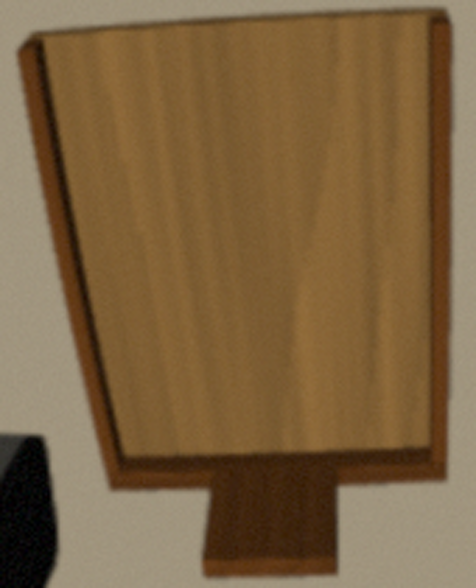

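View pics/s1z.png

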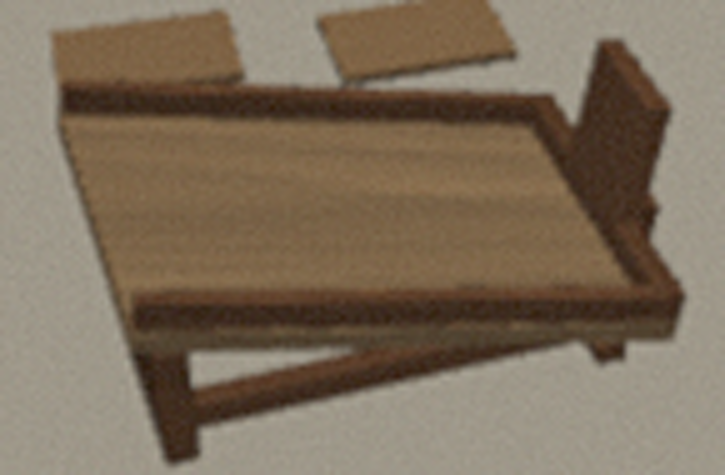

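View pics/c1z.png

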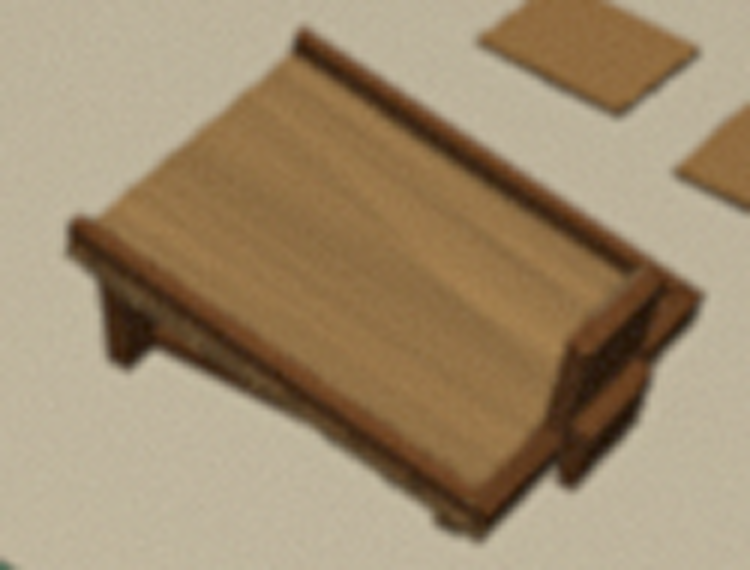

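```bash
python3 -m handwheel '[0,0,0,0,-150,0,1, 0,0,0,0,-150,0,1, 0,0,0,0,-150,0,1, 0,0,0,0,-150,0,1]'; python3 - <<'E'
from h import *
im,s=cap('wrist','w2.png'); print(s['eef_pos'],s['ee_rot'],s['time'])
import pickle; pickle.dump(s,open('w2.pkl','wb'))
for c,z in [('red',10),('green',10),('amber',10)]: print(c,boxes('wrist',im,mask(im,c),z,s,600))
im=im[:,:,::-1]
cv2.imwrite('pics/w2z.png',cv2.resize(im[145:375,300:520],None,fx=2.6,fy=2.6,interpolation=cv2.INTER_CUBIC))
E
```

```text
time: 2.45
eef_pos: [439.2, -98.1, 331.4]
ee_rot: [0.0, -0.0, 1.0, 0.0]
force: [-0.0, -0.1, -0.3]
grip_width: 85.7
[439.18167105 -98.06417728 331.42425664] [ 6.23554160e-05 -2.44029552e-04  9.99999967e-01  5.28024794e-05] 2.45
red [(424.0, -381.3, 89, 59, -19.4, (np.float64(116.0), np.float64(179.0)))]
green [(427.4, -220.6, 88, 58, 3.3, (np.float64(223.0), np.float64(177.0)))]
amber [(589.2, -374.1, 87, 57, -18.5, (np.float64(135.0), np.float64(287.0))), (573.4, 217.2, 86, 59, -0.1, (np.float64(524.0), np.float64(278.0))), (449.1, 362.3, 86, 57, 13.2, (np.float64(605.0), np.float64(202.0))), (440.7, 237.7, 86, 59, -2.9, (np.float64(548.0), np.float64(193.0))), (502.5, 27.0, 211, 170, 1.6, (np.float64(406.0), np.float64(226.0)))]
```

View pics/w2.png

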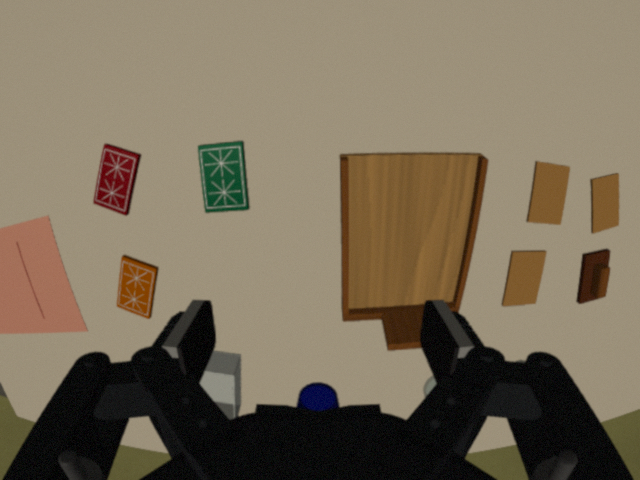

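View pics/w2z.png

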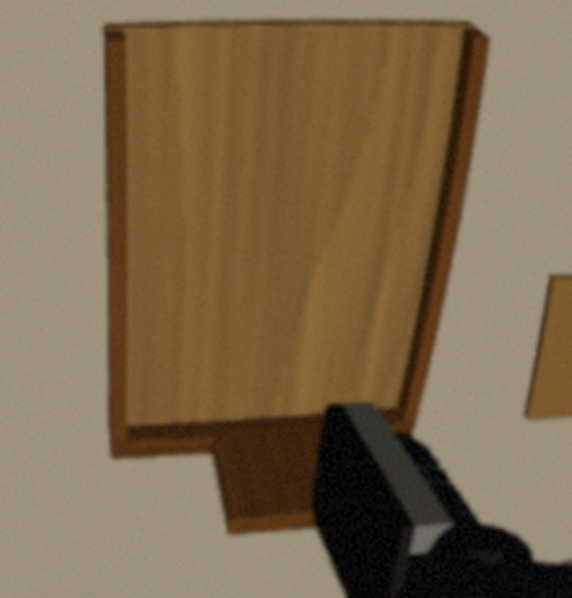

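```bash
cat > tri.py <<'E'
from h import *
import pickle
s2=pickle.load(open('w2.pkl','rb'))
s1=dict(eef_pos=np.array([439.2466,51.6167,331.388]),ee_rot=np.array([2.55e-5,4.1e-5,1,-3.9e-5]))
def f1(p): return (np.array(p)+.5)/2.8-.5+[195,145]
def f2(p): return (np.array(p)+.5)/2.6-.5+[300,145]
pts={'B':((112,489),(112,457)),'D':((204,575),(231,532)),'E':((207,558),(227,518)),'F':((19,46),(104,26)),'G':((449,12),(489,36)),'Bi':((122,458),(126,428)),'Fi':((42,34),(124,30))}
for k,(a,b) in pts.items():
    o1,d1=ray('wrist',f1(a),s1);o2,d2=ray('wrist',f2(b),s2)
    d1=d1[0];d2=d2[0]
    t=np.linalg.lstsq(np.c_[d1,-d2],o2-o1,rcond=None)[0]
    p,q=o1+d1*t[0],o2+d2*t[1]; print(k,((p+q)/2).round(1),'gap',(p-q).round(1))
E
python3 tri.py
```

```text
B [620.6 -64.4  31.4] gap [0.4 0.  0.2]
D [627.1 -10.8  94.3] gap [0.3 0.  0.2]
E [626.5 -10.9  82.2] gap [-0.4  0.  -0.2]
F [396.9 -75.9  81.6] gap [4.5 0.1 0.4]
G [389.8  89.   89.4] gap [-3.7  0.1 -0.2]
Bi [602.9 -57.6  31.5] gap [0.1 0.  0.1]
Fi [395.9 -67.5  77.3] gap [-1.4  0.  -0.1]
```

```bash
cat > tri2.py <<'E'
from tri import *
a=.24
for psi in (2.7,):
  p=np.radians(psi)
  Rt=Ro.from_euler('z',p).as_matrix()@Ro.from_euler('y',a).as_matrix()
  M={'E':(0,-30,72),'D':(12,-30,72),'Er':(0,30,72),'Dr':(12,30,72),'B':(12,-83,14),'C':(12,83,14)}
  P1={'E':(207,558),'D':(204,575),'Er':(336,557),'Dr':(336,573),'B':(112,489),'C':(446,479)}
  P2={'E':(227,518),'D':(231,532),'B':(112,457)}
  for Oz in (18,20,22):
    print('Oz',Oz)
    for k in M:
      off=Rt@np.array(M[k]); z=Oz+off[2]
      l=[(onplane('wrist',f1(P1[k]),s1,z)[0]-off)]
      if k in P2: l.append(onplane('wrist',f2(P2[k]),s2,z)[0]-off)
      print(k,*[x[:2].round(1) for x in l])
E
python3 tri2.py | sed -n '8,$p'
```

```text
Oz 18
E [603.9  19.2] [604.4  17. ]
D [603.6  16.3] [603.1  19.9]
Er [605.1  16.4]
Dr [604.1  15.8]
B [603.5  17.1] [603.  18.]
C [603.5  16.9]
Oz 20
E [602.6  19.5] [603.1  16.6]
D [602.2  16.6] [601.7  19.4]
Er [603.8  16.4]
Dr [602.7  15.9]
B [602.4  17.6] [601.8  17.9]
C [602.4  16.7]
Oz 22
E [601.2  19.8] [601.7  16.1]
D [600.8  16.9] [600.3  19. ]
Er [602.5  16.5]
Dr [601.4  15.9]
B [601.2  18.2] [600.7  17.7]
C [601.3  16.4]
```

```bash
cat >> h.py <<'E'
O=np.array([602.5,17.2,20.]); PSI=np.radians(2.7)
def Rtray(): return Ro.from_euler('z',PSI).as_matrix()@Ro.from_euler('y',.24).as_matrix()
E
python3 - <<'E'
from h import *
M={'E':(0,-30,72),'D':(12,-30,72),'Er':(0,30,72),'Dr':(12,30,72),'B':(12,-83,14),'C':(12,83,14)}
for k in M:
    X=O+Rtray()@np.array(M[k])
    a=proj('side',X)[0]; b=proj('scene',X)[0]
    print(k,((a-[195,220]+.5)*5).round(),((b-[225,180]+.5)*6).round())
E
```

```text
E [651. 113.] [567. 345.]
D [677. 114.] [591. 361.]
Er [600.  44.] [647. 265.]
Dr [625.  45.] [670. 281.]
B [691. 300.] [492. 520.]
C [555.  98.] [707. 297.]
```

```bash
python3 - <<'E'
from h import *
go([428,-223,140],Rtool(3.3))
E
```

```text
row [ 0.    -0.    -0.055] [  11.6 -126.2  191.3] rows>= 4
```

```bash
python3 -m handwheel '[0,0,-0.055,12,-126,191,1,0,0,-0.055,12,-126,191,1,0,0,-0.055,12,-126,191,1,0,0,-0.055,12,-126,191,1,0,0,-0.055,12,-126,191,1,0,0,-0.055,12,-126,191,1]'; python3 - <<'E'
from h import *
im,s=cap('wrist','w3.png'); print(s['eef_pos'],s['time'])
for c in ['green']: print(c,boxes('wrist',im,mask(im,c),10,s,600))
im,_=cap('side'); 
for c in ['green','red','amber']: print(c,boxes('side',im,mask(im,c),10))
E
```

```text
time: 3.25
eef_pos: [428.3, -221.6, 140.7]
ee_rot: [-0.0, -0.029, 1.0, 0.0]
force: [1.0, 0.3, 0.8]
grip_width: 85.4
[ 428.287957   -221.56559849  140.70635354] 3.25
green [(426.8, -221.5, 88, 58, 3.4, (np.float64(319.0), np.float64(221.0)))]
green [(426.9, -226.1, 88, 62, 3.2, (np.float64(256.0), np.float64(367.0)))]
red [(422.9, -385.9, 87, 62, -19.1, (np.float64(278.0), np.float64(452.0)))]
amber [(588.0, -375.6, 87, 59, -18.4, (np.float64(382.0), np.float64(414.0)))]
```

View pics/w3.png

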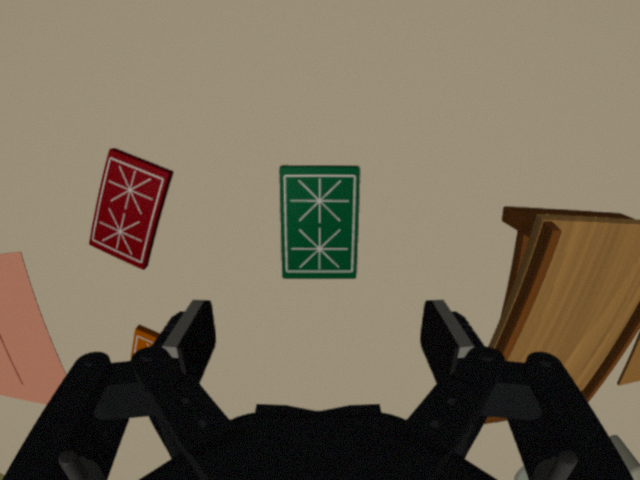

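```bash
python3 -m handwheel '[0,0,0,1.5,0,60,1,0,0,0,1.5,0,110,1,0,0,0,1.5,0,132,1,0,0,0,1.5,0,142,1,0,0,0,1.5,0,143,1,0,0,0,1.5,0,143,0,0,0,0,1.5,0,143,0,0,0,0,1.5,0,143,0,0,0,0,1.5,0,143,0,0,0,0,1.5,0,143,0]' 60; python3 - <<'E'
from h import *
im,s=cap('wrist','w4.png'); print(s)
cap('side','s4.png')
E
```

```text
time: 4.6
eef_pos: [428.4, -221.4, -0.3]
ee_rot: [0.002, -0.03, 1.0, 0.001]
force: [-3.7, 3.6, 22.3]
grip_width: 58.3
{'time': 4.6, 'joint_pos': array([-0.16469463,  0.56966813,  0.63314911,  2.22478345, -0.67662076,
        0.53957075,  2.62156077]), 'qd': array([-0.000678  ,  0.00043691, -0.00178232,  0.00037978, -0.00037882,
       -0.00150823,  0.00240813]), 'effort': array([ 6.05959799e-01, -6.46535468e+01,  1.35942024e+01, -1.98560518e+01,
       -1.69344004e-01, -1.67431757e+00, -3.87802825e-02]), 'eef_pos': array([ 4.28403158e+02, -2.21371670e+02, -3.49855287e-01]), 'ee_rot': array([ 1.99493107e-03, -2.98184911e-02,  9.99553159e-01,  6.00313016e-04]), 'force': array([-3.74420331,  3.59754746, 22.25342712]), 'torque': array([0.82611142, 0.707996  , 0.03974237]), 'grip_width': 58.28397064174417}
```

View pics/w4.png

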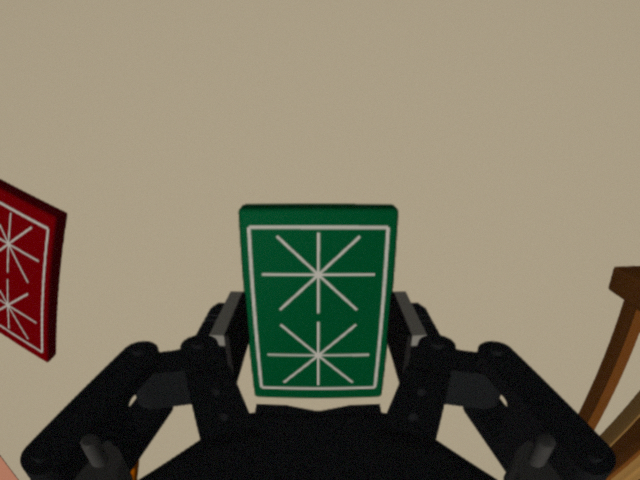

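```bash
cat >> h.py <<'E'
RT=Rtray()@np.diag([-1,1,-1.])
def gt(p,s=None): go(O+Rtray()@np.array(p,float),RT,s)
def tpos(s):
    R=Rq(s['ee_rot']); e=Ro.from_matrix(RT.T@R).as_rotvec()
    print('T-frame TCP',(Rtray().T@(s['eef_pos']-O)).round(1),'rot err',e.round(3),'F_T',(Rtray().T@s['force']).round(1),'g',round(s['grip_width'],1),'t',s['time'],'j',s['joint_pos'].round(2))
E
python3 -m handwheel '[0,0,0,0,0,-20,0,0,0,0,0,0,-80,0,0,0,0,0,0,-140,0,0,0,0,0,0,-140,0,0,0,0,0,0,-140,0]'; python3 - <<'E'
from h import *
im,s=cap('wrist','w5.png'); tpos(s)
gt([-60,0,110],s)
E
```

```text
time: 5.32
eef_pos: [428.0, -220.8, 139.7]
ee_rot: [0.003, -0.03, 1.0, 0.001]
force: [-0.4, -0.1, -1.4]
grip_width: 57.8
T-frame TCP [-208.6 -229.6   72.2] rot err [-0.    -0.245 -0.014] F_T [-0.1 -0.1 -1.4] g 57.8 t 5.325 j [-0.44  0.34  0.94  2.16 -0.38  0.81  2.38]
row [0.    0.245 0.014] [-1.565e+02  2.275e+02 -2.000e-01] rows>= 5
```

View pics/w5.png

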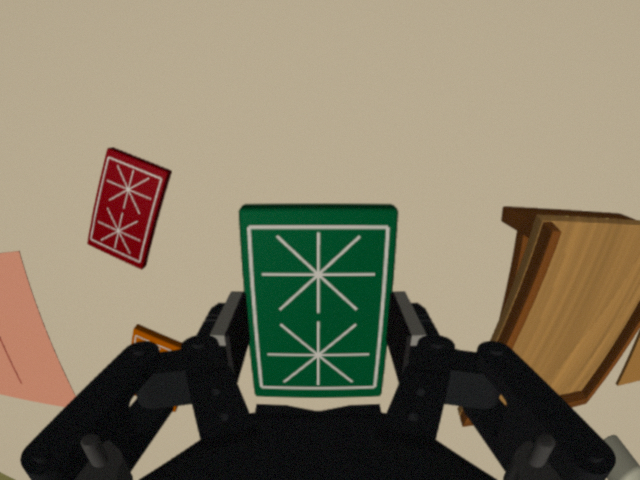

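```bash
python3 -m handwheel '[0,0,0,-40,60,0,0,0,0.12,0.01,-90,120,0,0,0,0.245,0.014,-130,180,0,0,0,0.245,0.014,-156,227,0,0,0,0.245,0.014,-156,227,0,0,0,0.245,0.014,-156,227,0,0,0,0.245,0.014,-156,227,0,0]'; python3 - <<'E'
from h import *
im,s=cap('wrist','w6.png'); tpos(s)
gt([-53,0,3],s)
E
```

```text
time: 6.25
eef_pos: [568.7, 13.4, 139.5]
ee_rot: [-0.121, -0.022, 0.992, -0.003]
force: [0.2, -0.8, -0.6]
grip_width: 57.6
T-frame TCP [-61.4  -2.2 108. ] rot err [-0.     0.003  0.003] F_T [ 0.3 -0.8 -0.6] g 57.6 t 6.25 j [-0.71  0.64  0.84  1.79 -0.46  1.2   1.93]
row [ 0.    -0.003 -0.003] [ -8.7   2.2 105. ] rows>= 2
```

View pics/w6.png

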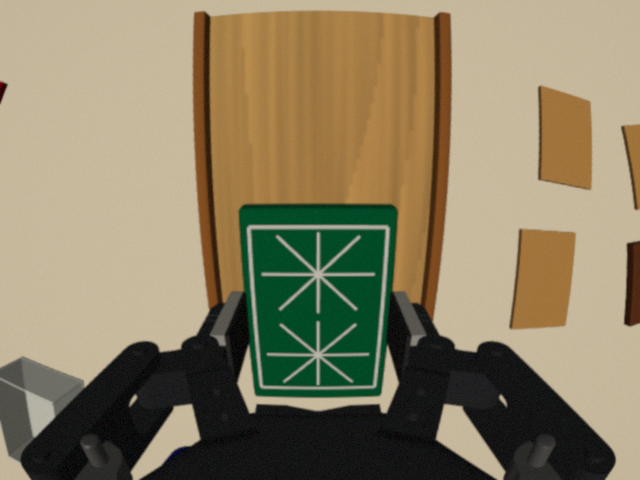

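```bash
python3 -m handwheel '[0,-0.003,-0.003,-8.5,2.4,50,0,0,-0.003,-0.003,-8.5,2.4,90,0,0,-0.003,-0.003,-8.5,2.4,100,0,0,-0.003,-0.003,-8.5,2.4,104,0,0,-0.003,-0.003,-8.5,2.4,106,0,0,-0.003,-0.003,-8.5,2.4,107,0,0,-0.003,-0.003,-8.5,2.4,107,0]'; python3 - <<'E'
from h import *
im,s=cap('wrist','w7.png'); tpos(s)
cap('side','s7.png')
im=cv2.imread('pics/s7.png'); cv2.imwrite('pics/s7z.png',cv2.resize(im[200:330,180:350],None,fx=4.5,fy=4.5,interpolation=cv2.INTER_CUBIC))
E
```

```text
time: 7.18
eef_pos: [552.4, 14.6, 35.9]
ee_rot: [-0.118, -0.023, 0.993, -0.002]
force: [-2.2, -0.2, 15.5]
grip_width: 58.0
T-frame TCP [-52.5  -0.2   3.6] rot err [-0.001 -0.003  0.   ] F_T [-5.8 -0.1 14.6] g 58.0 t 7.175 j [-0.66  0.74  0.75  1.88 -0.56  1.01  2.  ]
```

View pics/s7z.png

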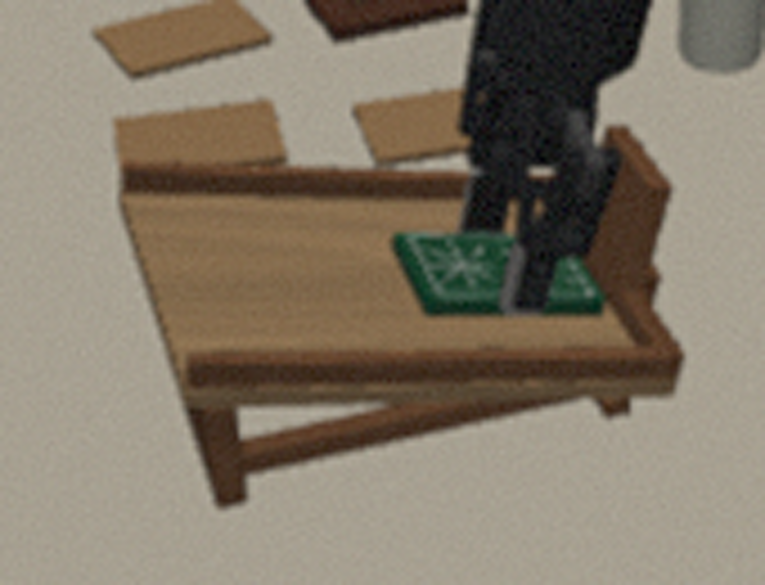

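View pics/w7.png

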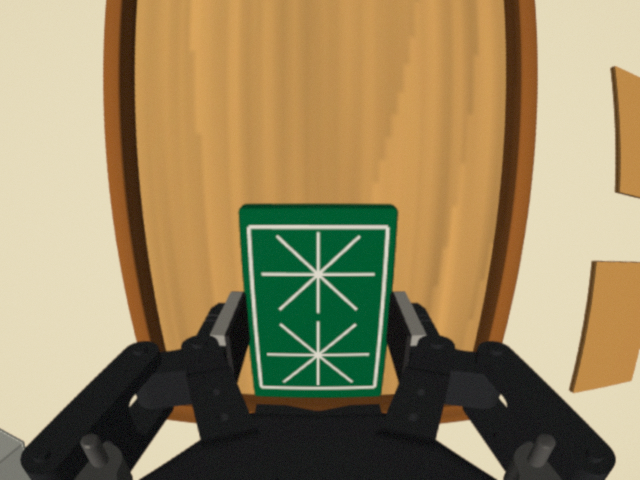

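```bash
python3 -m handwheel '[0,0,0,-2,0,0.3,0,0,0,0,-4,0,0.3,0,0,0,0,-6,0,0.3,0,0,0,0,-7,0,0.3,0,0,0,0,-7,0,0.3,0]'; python3 - <<'E'
from h import *
tpos(bot.read_state())
E
```

```text
time: 7.9
eef_pos: [558.7, 15.0, 34.4]
ee_rot: [-0.119, -0.023, 0.993, -0.002]
force: [-5.8, 1.5, 12.5]
grip_width: 58.0
T-frame TCP [-46.1  -0.1   3.6] rot err [-0.002 -0.002  0.   ] F_T [-8.5  1.7 10.8] g 58.0 t 7.9 j [-0.66  0.75  0.75  1.86 -0.56  1.02  2.  ]
```

```bash
python3 -m handwheel '[0,0,0,-1,0,0,0,0,0,0,-2,0,0,0,0,0,0,-3,0,0,0]'; python3 - <<'E'
from h import *
tpos(bot.read_state())
E
python3 -m handwheel '[0,0,0,-1,0,0,0,0,0,0,-2,0,0,0,0,0,0,-3,0,0,0]'; python3 - <<'E'
from h import *
tpos(bot.read_state())
E
```

```text
time: 8.28
eef_pos: [558.7, 15.0, 34.3]
ee_rot: [-0.122, -0.023, 0.992, -0.001]
force: [-22.6, 2.4, 29.8]
grip_width: 57.9
T-frame TCP [-46.   -0.1   3.5] rot err [-0.003  0.005  0.001] F_T [-28.9   3.5  23.6] g 57.9 t 8.275 j [-0.65  0.76  0.74  1.86 -0.56  1.03  2.  ]
time: 8.65
eef_pos: [558.7, 15.0, 34.3]
ee_rot: [-0.125, -0.023, 0.992, -0.001]
force: [-24.3, 3.4, 32.9]
grip_width: 57.5
T-frame TCP [-46.   -0.1   3.5] rot err [-0.005  0.011  0.001] F_T [-31.2   4.5  26.2] g 57.5 t 8.65 j [-0.65  0.76  0.74  1.85 -0.56  1.04  2.  ]
```

```bash
cat >> h.py <<'E'
O=O+Rtray()@np.array([-2.6,0,3.2])
E
python3 -m handwheel '[0,-0.008,0,0,0,-0.5,0,0,-0.008,0,0,0,-0.5,0.4,0,-0.008,0,0,0,-0.5,1,0,-0.008,0,0,0,-0.5,1,0,-0.008,0,0,0,-30,1,0,-0.008,0,0,0,-90,1,0,-0.008,0,0,0,-150,1,0,-0.008,0,0,0,-150,1]'; python3 - <<'E'
from h import *
print(O)
im,s=cap('wrist','w8.png');tpos(s)
E
```

```text
time: 9.65
eef_pos: [598.8, 15.6, 183.6]
ee_rot: [-0.118, -0.023, 0.993, -0.0]
force: [-0.2, -0.6, -1.0]
grip_width: 85.3
[600.73712885  17.11686511  23.72630835]
T-frame TCP [-39.9  -1.4 154.9] rot err [-0.005 -0.004  0.001] F_T [ 0.  -0.6 -1. ] g 85.3 t 9.65 j [-0.7   0.63  0.85  1.68 -0.45  1.3   1.91]
```

View pics/w8.png

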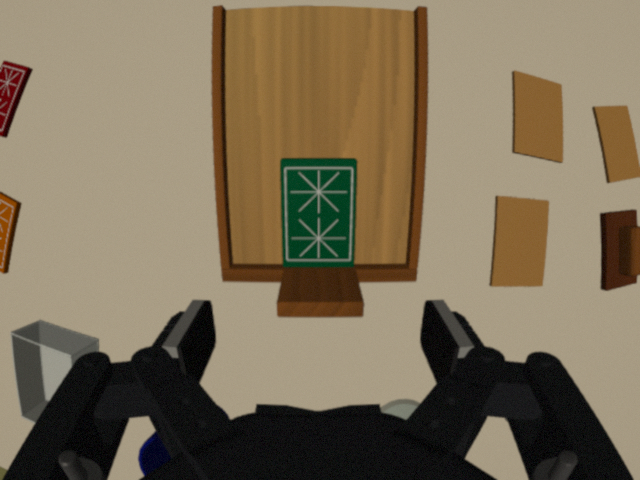

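```bash
cat >> h.py <<'E'
HSV['padw']=[((8,120,80),(18,210,255))]
E
python3 - <<'E'
from h import *
im,s=cap('wrist')
for b in boxes('wrist',im,mask(im,'padw'),6,s,600): print(b)
print(cv2.cvtColor(im,cv2.COLOR_RGB2HSV)[240,520])
go([574,217,150],Rtool(-1),s)
E
```

```text
(643.9, 19.3, 79, 20, -87.4, (np.float64(317.0), np.float64(312.0)))
(576.0, 218.9, 89, 65, 0.2, (np.float64(519.0), np.float64(244.0)))
(450.4, 368.6, 89, 71, 13.0, (np.float64(618.0), np.float64(144.0)))
(442.6, 239.9, 90, 65, -2.5, (np.float64(538.0), np.float64(119.0)))
(484.4, 11.8, 281, 218, 2.6, (np.float64(318.0), np.float64(151.0)))
[ 16 156 137]
row [-0.003 -0.24   0.063] [  6.1 201.7  34.7] rows>= 4
```

```bash
python3 -m handwheel '[-0.003,-0.12,0.03,2,60,0,1,-0.003,-0.24,0.05,4,120,10,1,-0.003,-0.24,0.05,5,180,30,1,-0.003,-0.24,0.05,5,203,34,1,-0.003,-0.24,0.05,5,203,34,1,-0.003,-0.24,0.05,5,203,34,1]'; python3 - <<'E'
from h import *
im,s=cap('wrist','w9.png');print(s['eef_pos'],s['joint_pos'].round(2))
for b in boxes('wrist',im,mask(im,'padw'),6,s,2000): print(b); go([b[0],b[1],1.5],Rtool(b[4]),s)
E
```

```text
time: 10.5
eef_pos: [574.2, 216.9, 148.8]
ee_rot: [-0.001, 0.003, 1.0, 0.0]
force: [0.4, 0.6, -0.6]
grip_width: 85.3
[574.23727725 216.86814312 148.80855598] [-1.1   0.56  0.88  1.86 -0.52  0.97  1.57]
(576.0, 220.5, 89, 63, 0.6, (np.float64(323.0), np.float64(221.0)))
row [ 0.001 -0.002 -0.017] [ -2.1   3.5 147.3] rows>= 3
(451.4, 366.6, 89, 64, 13.5, (np.float64(499.0), np.float64(78.0)))
row [ 0.001 -0.002 -0.242] [123.4 148.9 147.7] rows>= 4
(441.3, 241.4, 92, 63, -2.7, (np.float64(350.0), np.float64(56.0)))
row [ 0.001 -0.002  0.041] [132.7  23.6 147.6] rows>= 4
(493.9, -25.5, 276, 205, 4.0, (np.float64(71.0), np.float64(178.0)))
row [ 0.001 -0.002 -0.076] [  78.4 -243.   147.3] rows>= 5
```

View pics/w9.png

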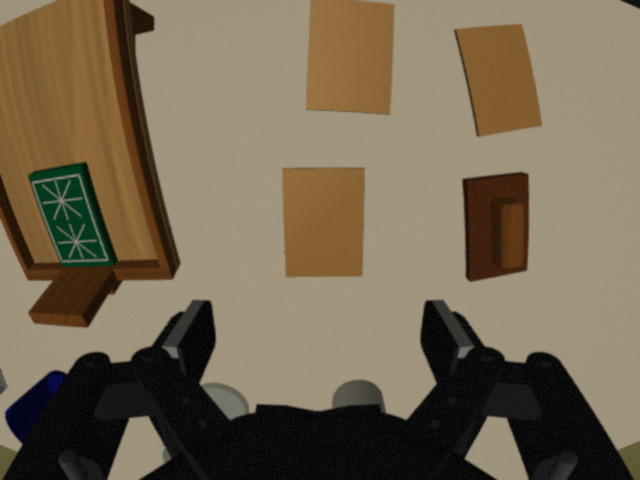

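```bash
python3 -m handwheel '[0,0,-0.015,-2,3.5,60,1,0,0,-0.015,-2,3.5,115,1,0,0,-0.015,-2,3.5,140,1,0,0,-0.015,-2,3.5,148,1,0,0,-0.015,-2,3.5,148,1,0,0,-0.015,-2,3.5,148,0,0,0,-0.015,-2,3.5,148,0,0,0,-0.015,-2,3.5,148,0,0,0,-0.015,-2,3.5,148,0,0,0,-0.015,-2,3.5,148,0]' 40; python3 -m handwheel '[0,0,0,0,0,-20,0,0,0,0,0,0,-80,0,0,0,0,0,0,-140,0,0,0,0,0,0,-140,0]'
python3 - <<'E'
from h import *
im,s=cap('wrist','w10.png');tpos(s); gt([-60,0,110],s)
E
```

```text
time: 11.8
eef_pos: [580.9, 221.2, 5.9]
ee_rot: [0.003, -0.004, 1.0, 0.003]
force: [-1.4, -6.4, 55.3]
grip_width: 0.4
time: 12.3
eef_pos: [582.1, 221.0, 150.9]
ee_rot: [0.006, -0.003, 1.0, 0.005]
force: [1.0, 0.3, 0.2]
grip_width: -0.2
T-frame TCP [-39.  204.6 121.4] rot err [-0.014 -0.253  0.039] F_T [0.9 0.3 0.4] g -0.2 t 12.3 j [-1.1   0.56  0.87  1.85 -0.53  0.96  1.59]
row [ 0.014  0.253 -0.039] [  14.9 -205.4    4. ] rows>= 4
```

View pics/w10.png

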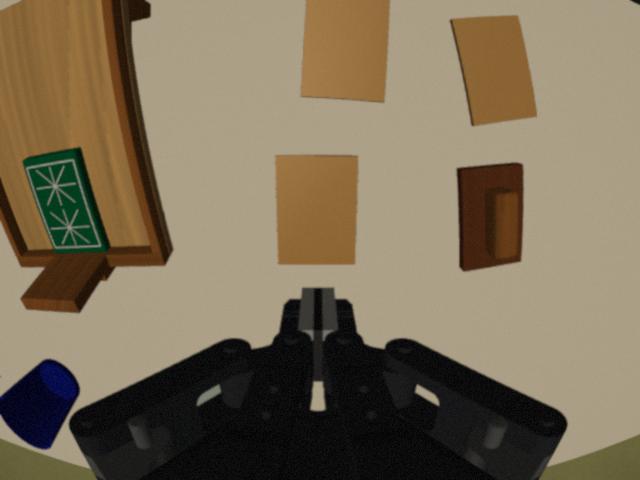

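```bash
python3 -m handwheel '[-0.01,0,0,6,0,0,1,-0.01,0,0,6,0,0,1,-0.01,0,0,6,0,0,1,-0.01,0,0,6,0,0,1]' 40
python3 - <<'E'
from h import *
im,s=cap('wrist','w11.png');print(s['eef_pos'],s['joint_pos'].round(2))
for b in boxes('wrist',im,mask(im,'padw'),6,s,2000)[:1]: print(b); go([b[0],b[1],-4.5],Rtool(b[4]),s)
E
```

```text
time: 12.85
eef_pos: [574.7, 220.9, 147.9]
ee_rot: [0.005, -0.004, 1.0, 0.009]
force: [0.3, -0.1, -0.5]
grip_width: 72.3
[574.67622912 220.94070907 147.93530634] [-1.1   0.55  0.87  1.87 -0.53  0.95  1.59]
(576.3, 220.3, 89, 63, 0.4, (np.float64(315.0), np.float64(219.0)))
row [0.017 0.009 0.001] [ -0.2  -3.3 152.4] rows>= 3
```

```bash
python3 -m handwheel '[0.017,0.009,0,0,-3.3,0,1,0.017,0.009,0,0,-3.3,60,1,0.017,0.009,0,0,-3.3,120,1,0.017,0.009,0,0,-3.3,145,1,0.017,0.009,0,0,-3.3,152,1,0.017,0.009,0,0,-3.3,152.5,1,0.017,0.009,0,0,-3.3,152.5,1]' 40;  python3 -m handwheel '[0,0,0,0,0,0,0.7,0,0,0,0,0,0,0.7,0,0,0,0,0,0,0.5,0,0,0,0,0,0,0.5,0,0,0,0,0,0,0.5]'
python3 - <<'E'
from h import *
im,s=cap('wrist','w11.png');print(s['eef_pos'],s['joint_pos'].round(2))
E
```

```text
time: 13.78
eef_pos: [577.0, 220.7, -3.2]
ee_rot: [0.001, -0.004, 1.0, 0.001]
force: [0.7, -0.1, 0.7]
grip_width: 85.3
time: 14.4
eef_pos: [577.5, 221.0, -1.7]
ee_rot: [0.002, -0.004, 1.0, 0.001]
force: [-4.2, -0.0, 18.1]
grip_width: 61.6
[577.54710153 221.01602435  -1.73185768] [-0.97  0.75  0.69  1.92 -0.71  0.73  1.72]
```

View pics/w11.png

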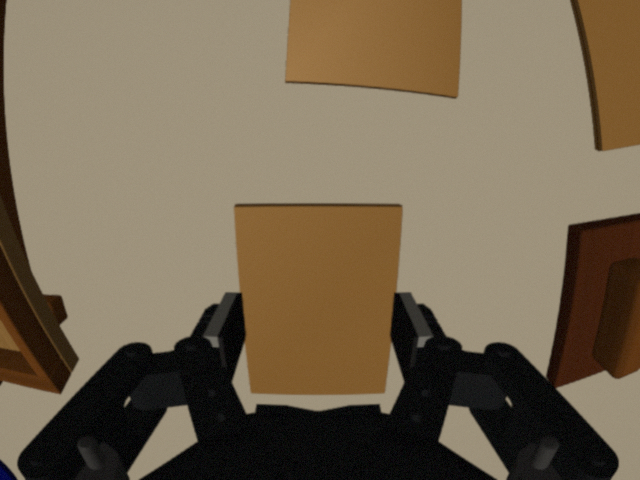

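```bash
python3 -m handwheel '[0,0,0,0,0,0,0,0,0,0,0,0,0,0,0,0,0,0,0,-20,0,0,0,0,0,0,-80,0,0,0,0,0,0,-140,0,0,0,0,0,0,-140,0,0,0,0,0,0,-140,0]'
python3 - <<'E'
from h import *
im,s=cap('wrist','w12.png');tpos(s); gt([-60,0,110],s)
E
```

```text
time: 15.32
eef_pos: [576.9, 220.9, 138.9]
ee_rot: [0.002, -0.004, 1.0, 0.002]
force: [-0.2, -0.4, -0.4]
grip_width: 61.2
T-frame TCP [-41.2 204.7 108.5] rot err [-0.008 -0.244  0.039] F_T [-0.1 -0.4 -0.4] g 61.2 t 15.325 j [-1.1   0.58  0.87  1.86 -0.54  0.95  1.59]
row [ 0.008  0.244 -0.039] [   9.8 -205.2   -6.7] rows>= 4
```

View pics/w12.png

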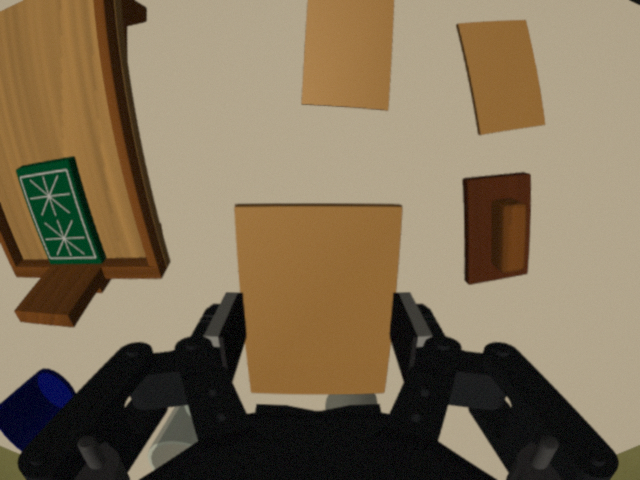

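```bash
python3 -m handwheel '[0,0.05,-0.01,5,-50,-6,0,0.005,0.15,-0.02,10,-110,-6,0,0.008,0.244,-0.039,10,-165,-6,0,0.008,0.244,-0.039,10,-205,-6,0,0.008,0.244,-0.039,10,-206,-6,0,0.008,0.244,-0.039,10,-206,-6,0]'
python3 - <<'E'
from h import *
im,s=cap('wrist','w13.png');tpos(s); gt([-49,0.3,11],s)
E
```

```text
time: 16.12
eef_pos: [567.7, 15.0, 142.8]
ee_rot: [-0.121, -0.023, 0.992, -0.003]
force: [0.1, 0.4, 0.1]
grip_width: 61.4
T-frame TCP [-60.4  -0.5 107.8] rot err [0.001 0.003 0.   ] F_T [0.1 0.4 0.1] g 61.4 t 16.125 j [-0.72  0.63  0.84  1.79 -0.46  1.21  1.93]
row [-0.001 -0.003 -0.   ] [-11.7   0.9  96.7] rows>= 2
```

View pics/w13.png

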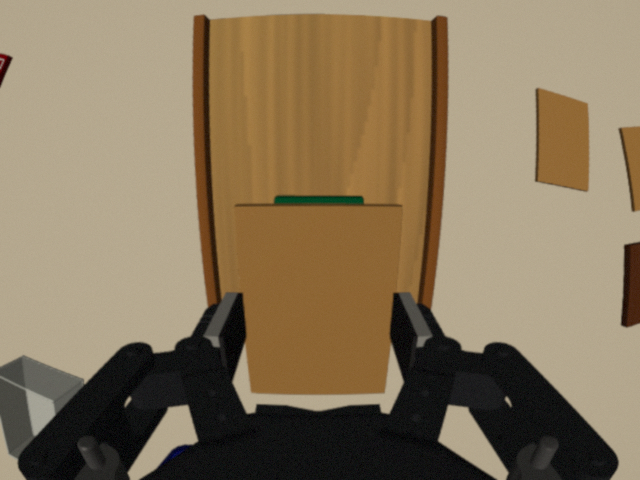

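```bash
python3 -m handwheel '[0,-0.003,0,-10,0.7,50,0,0,-0.003,0,-11.5,0.7,85,0,0,-0.003,0,-11.5,0.7,96,0,0,-0.003,0,-11.5,0.7,98,0,0,-0.003,0,-11.5,0.7,100,0,0,-0.003,0,-11.5,0.7,100.5,0]'
python3 - <<'E'
from h import *
s=bot.read_state();tpos(s)
E
```

```text
time: 16.92
eef_pos: [555.9, 16.0, 44.0]
ee_rot: [-0.118, -0.024, 0.993, -0.003]
force: [-0.8, 1.3, 12.4]
grip_width: 61.8
T-frame TCP [-48.4   1.    9. ] rot err [ 0.    -0.002 -0.001] F_T [-3.6  1.3 11.9] g 61.8 t 16.925 j [-0.67  0.74  0.76  1.87 -0.55  1.03  1.99]
```

```bash
python3 -m handwheel '[0,0,0,-1.5,-0.5,0,0,0,0,0,-3,-0.7,0,0,0,0,0,-4.5,-0.7,0,0,0,0,0,-6,-0.7,0,0,0,0,0,-6.5,-0.7,0,0]'
python3 - <<'E'
from h import *
s=bot.read_state();tpos(s)
E
```

```text
time: 17.55
eef_pos: [561.0, 15.5, 42.7]
ee_rot: [-0.12, -0.024, 0.992, -0.002]
force: [-10.6, 1.1, 14.4]
grip_width: 61.4
T-frame TCP [-43.2   0.3   9. ] rot err [-0.001  0.    -0.001] F_T [-13.6   1.5  11.5] g 61.4 t 17.55 j [-0.66  0.75  0.75  1.85 -0.55  1.04  1.99]
```

```bash
python3 -m handwheel '[0,0,0,-1,0,0,0,0,0,0,-2,0,0,0]'
python3 - <<'E'
from h import *
s=bot.read_state();tpos(s)
E
python3 -m handwheel '[0,0,0,0,0,-0.3,0,0,0,0,0,0,-0.3,0.8,0,0,0,0,0,-0.3,1,0,0,0,0,0,-0.3,1,0,0,0,0,0,-30,1,0,0,0,0,0,-90,1,0,0,0,-10,0,-145,1,0,0,0,-10,0,-145,1]'; python3 - <<'E'
from h import *
im,s=cap('wrist','w14.png');tpos(s)
HSV['all']=0
for c in ('red','amber'): print(c,boxes('wrist',im,mask(im,c),10,s,1200))
E
```

```text
time: 17.8
eef_pos: [561.0, 15.6, 42.7]
ee_rot: [-0.122, -0.024, 0.992, -0.002]
force: [-16.7, 0.6, 20.5]
grip_width: 61.4
T-frame TCP [-43.1   0.3   9. ] rot err [-0.002  0.005 -0.001] F_T [-21.    1.4  16. ] g 61.4 t 17.8 j [-0.66  0.75  0.75  1.85 -0.55  1.05  1.99]
time: 18.8
eef_pos: [608.7, 17.1, 184.4]
ee_rot: [-0.119, -0.024, 0.993, -0.002]
force: [0.0, 0.1, -1.9]
grip_width: 85.5
T-frame TCP [-30.5  -0.4 158. ] rot err [-0.002 -0.001 -0.001] F_T [ 0.5  0.1 -1.9] g 85.5 t 18.8 j [-0.69  0.64  0.85  1.66 -0.45  1.31  1.91]
red []
amber [(452.0, 365.1, 86, 66, 13.2, (np.float64(618.0), np.float64(136.0))), (444.1, 237.8, 87, 61, -2.9, (np.float64(537.0), np.float64(109.0))), (478.3, 12.8, 259, 185, 3.1, (np.float64(319.0), np.float64(126.0)))]
```

View pics/w14.png

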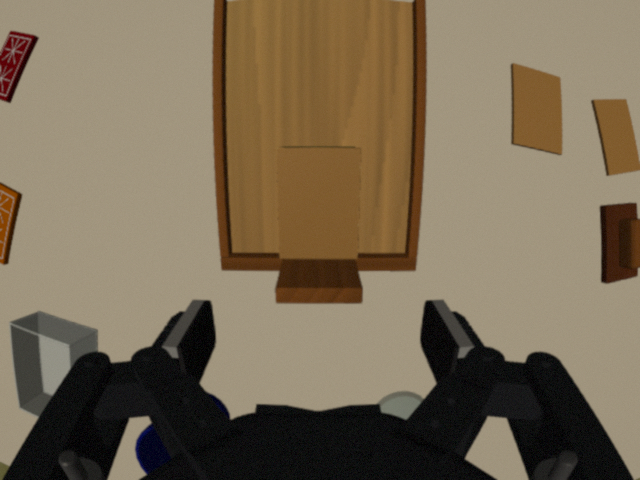

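```bash
python3 - <<'E'
from h import *
go([589,-374,150],Rtool(-18.4))
E
```

```text
row [-0.042 -0.24   0.367] [  28.  -390.1   39.2] rows>= 7
```

```bash
python3 -m handwheel '[-0.01,-0.06,0.08,6,-55,-5,1,-0.02,-0.12,0.18,12,-115,-5,1,-0.04,-0.2,0.3,20,-175,10,1,-0.042,-0.24,0.367,25,-235,25,1,-0.042,-0.24,0.367,28,-295,39,1,-0.042,-0.24,0.367,28,-350,39,1,-0.042,-0.24,0.367,28,-390,39,1,-0.042,-0.24,0.367,28,-390,39,1,-0.042,-0.24,0.367,28,-390,39,1]'; python3 - <<'E'
from h import *
im,s=cap('wrist','w15.png');tpos(s)
b=boxes('wrist',im,mask(im,'amber'),10,s,2500);print(b)
b=min(b,key=lambda b:abs(b[5][0]-318)+abs(b[5][1]-220)); go([b[0],b[1],-1],Rtool(b[4]),s)
E
```

```text
time: 19.98
eef_pos: [588.6, -373.1, 149.0]
ee_rot: [-0.001, 0.16, 0.987, 0.0]
force: [-0.8, 0.5, -0.2]
grip_width: 85.2
T-frame TCP [ -59.4 -389.2  114.4] rot err [-0.045 -0.236  0.366] F_T [-0.7  0.6 -0.4] g 85.2 t 19.975 j [-0.1   0.7   0.88  1.66 -0.6   1.07  2.21]
[(588.9, -374.9, 88, 58, -18.4, (np.float64(316.0), np.float64(220.0)))]
row [ 0.    -0.001  0.   ] [ -1.1  -1.7 150. ] rows>= 3
```

View pics/w15.png

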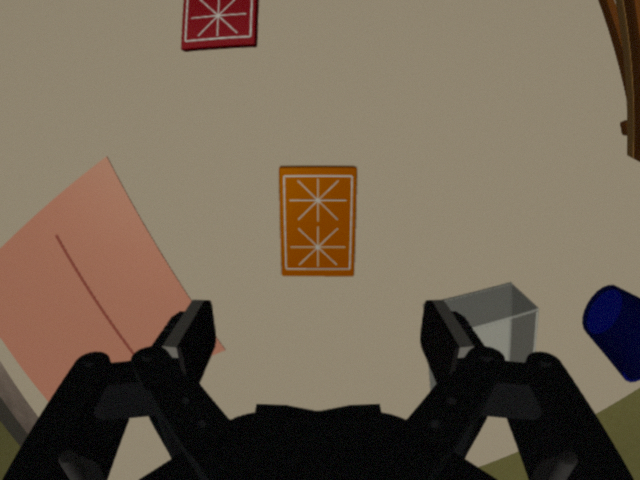

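```bash
python3 - <<'E'
from h import *
s=bot.read_state()
P=onplane('wrist',[(437,300),(512,283),(537,307)],s,55); R=Rq(s['ee_rot'])
print(P.round(), ((P-s['eef_pos'])@R).round())
E
```

```text
[[ 661. -304.   55.]
 [ 669. -242.   55.]
 [ 701. -220.   55.]] [[-47.  87.  94.]
 [-35. 149.  94.]
 [-58. 180.  94.]]
```

```bash
python3 -m handwheel '[0,0,0,-1,-1.7,60,1,0,0,0,-1,-1.7,115,1,0,0,0,-1,-1.7,142,1,0,0,0,-1,-1.7,149.5,1,0,0,0,-1,-1.7,150,1,0,0,0,-1,-1.7,150,0,0,0,0,-1,-1.7,150,0,0,0,0,-1,-1.7,150,0,0,0,0,-1,-1.7,150,0,0,0,0,-1,-1.7,150,0]' 60; python3 - <<'E'
from h import *
im,s=cap('wrist','w16.png');tpos(s);print(s['eef_pos'])
E
python3 -m handwheel '[0,0,0,0,0,-20,0,0,0,0,0,0,-80,0,0,0,0,0,0,-140,0,0,0,0,0,0,-150,0,0,0,0,0,0,-150,0]'
python3 - <<'E'
from h import *
im,s=cap('wrist','w17.png');tpos(s);gt([-60,0,125],s)
E
```

```text
time: 21.28
eef_pos: [590.1, -374.5, 1.2]
ee_rot: [0.001, 0.159, 0.987, 0.0]
force: [-3.1, 4.4, 14.3]
grip_width: 57.5
T-frame TCP [ -22.9 -390.7  -28.8] rot err [-0.045 -0.239  0.365] F_T [-6.2  4.5 13.2] g 57.5 t 21.275 j [-0.01  0.86  0.74  1.72 -0.74  0.86  2.31]
[ 590.08790623 -374.50448764    1.220958  ]
time: 21.95
eef_pos: [590.2, -374.6, 152.5]
ee_rot: [0.002, 0.159, 0.987, 0.0]
force: [0.0, -0.3, -2.4]
grip_width: 57.7
T-frame TCP [ -58.8 -390.8  118.2] rot err [-0.045 -0.241  0.365] F_T [ 0.6 -0.3 -2.3] g 57.7 t 21.95 j [-0.1   0.7   0.88  1.65 -0.6   1.08  2.21]
row [ 0.045  0.241 -0.365] [139.7 364.9  -6.8] rows>= 7
```

View pics/w17.png

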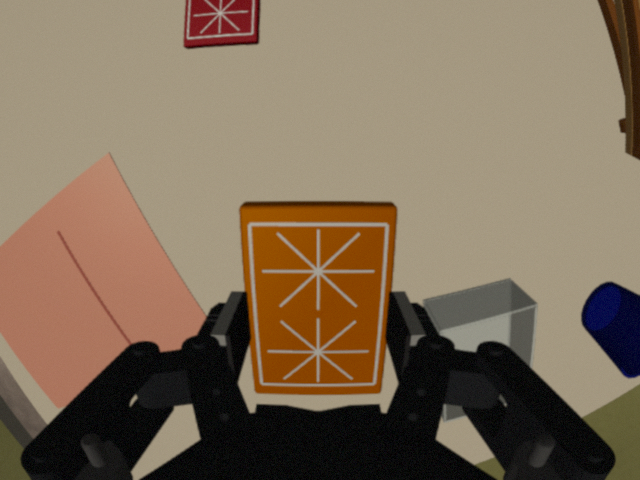

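```bash
python3 -m handwheel '[0,0,0,21,55,-10,0,0,0,-0.1,42,110,-10,0,0.01,0.06,-0.2,63,165,-10,0,0.03,0.15,-0.3,84,220,-10,0,0.045,0.241,-0.365,105,275,-10,0,0.045,0.241,-0.365,126,325,-7,0,0.045,0.241,-0.365,140,365,-7,0,0.045,0.241,-0.365,140,365,-7,0,0.045,0.241,-0.365,140,365,-7,0]'
python3 - <<'E'
from h import *
im,s=cap('wrist','w18.png');tpos(s);gt([-50,0,19.5],s)
E
```

```text
time: 23.12
eef_pos: [570.9, 15.9, 157.6]
ee_rot: [-0.122, -0.023, 0.992, -0.003]
force: [-0.3, -0.4, -1.6]
grip_width: 57.3
T-frame TCP [-60.8   0.2 122.9] rot err [-0.     0.004 -0.   ] F_T [ 0.1 -0.3 -1.7] g 57.3 t 23.125 j [-0.72  0.62  0.85  1.77 -0.45  1.23  1.91]
row [ 0.    -0.004  0.   ] [-11.2  -0.2 103.4] rows>= 2
```

View pics/w18.png

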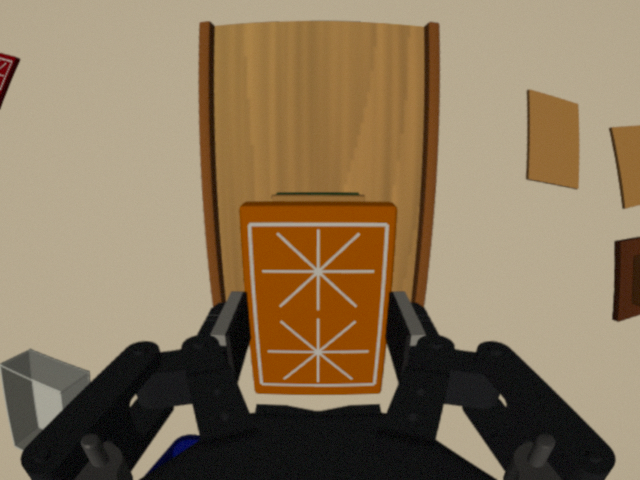

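```bash
python3 -m handwheel '[0,-0.004,0,-10,-0.2,55,0,0,-0.004,0,-11,-0.2,90,0,0,-0.004,0,-11,-0.2,101,0,0,-0.004,0,-11,-0.2,104,0,0,-0.004,0,-11,-0.2,105.5,0,0,-0.004,0,-11,-0.2,106.5,0]'
python3 - <<'E'
from h import *
s=bot.read_state();tpos(s)
E
python3 -m handwheel '[0,0,0,-1.5,0,0,0,0,0,0,-3,0,0,0,0,0,0,-4.5,0,0,0,0,0,0,-6,0,0,0,0,0,0,-7,0,0,0]'
python3 - <<'E'
from h import *
s=bot.read_state();tpos(s)
E
```

```text
time: 23.92
eef_pos: [556.9, 14.4, 52.8]
ee_rot: [-0.119, -0.023, 0.993, -0.003]
force: [0.1, -0.7, 16.2]
grip_width: 57.0
T-frame TCP [-49.6  -0.6  17.8] rot err [-0.001 -0.002  0.001] F_T [-3.8 -0.7 15.7] g 57.0 t 23.925 j [-0.67  0.73  0.76  1.86 -0.54  1.05  1.98]
time: 24.55
eef_pos: [563.4, 14.7, 51.2]
ee_rot: [-0.119, -0.023, 0.993, -0.003]
force: [-5.6, 1.2, 8.3]
grip_width: 57.5
T-frame TCP [-42.9  -0.6  17.8] rot err [-0.001 -0.002  0.001] F_T [-7.3  1.4  6.7] g 57.5 t 24.55 j [-0.66  0.74  0.76  1.85 -0.54  1.05  1.98]
```

```bash
python3 -m handwheel '[0,0,0,-1,0.3,0,0,0,0,0,-2,0.3,0,0]'
python3 - <<'E'
from h import *
s=bot.read_state();tpos(s)
E
python3 -m handwheel '[0,0,0,-1,0,0,0,0,0,0,-2,0,0,0]'
python3 - <<'E'
from h import *
s=bot.read_state();tpos(s)
E
```

```text
time: 24.8
eef_pos: [563.5, 14.7, 51.1]
ee_rot: [-0.121, -0.023, 0.992, -0.002]
force: [-16.1, -0.0, 20.5]
grip_width: 57.2
T-frame TCP [-42.7  -0.6  17.7] rot err [-0.001  0.002  0.001] F_T [-20.5   0.7  16.1] g 57.2 t 24.8 j [-0.66  0.74  0.76  1.84 -0.54  1.06  1.98]
time: 25.05
eef_pos: [563.5, 14.7, 51.1]
ee_rot: [-0.123, -0.023, 0.992, -0.002]
force: [-17.4, 1.8, 23.4]
grip_width: 57.6
T-frame TCP [-42.8  -0.7  17.7] rot err [-0.002  0.007  0.001] F_T [-22.4   2.7  18.6] g 57.6 t 25.05 j [-0.66  0.74  0.76  1.84 -0.54  1.06  1.98]
```

Seated against the stop. Release and go look at the next pad.

```bash
python3 -m handwheel '[0,-0.004,0,0,0,-0.3,0,0,-0.004,0,0,0,-0.3,0.8,0,-0.004,0,0,0,-0.3,1,0,-0.004,0,0,0,-0.3,1,0,-0.004,0,0,0,-30,1,0,-0.004,0,0,0,-90,1,0,-0.004,0,-10,0,-145,1,0,-0.004,0,-10,0,-145,1]'; python3 - <<'E'
from h import *
im,s=cap('wrist','w19.png');tpos(s)
b=boxes('wrist',im,mask(im,'padw'),6,s,1500);print(b); go([443,239,150],Rtool(-2.6),s)
E
```

```text
time: 26.05
eef_pos: [611.4, 16.1, 192.8]
ee_rot: [-0.118, -0.023, 0.993, -0.002]
force: [-0.8, 0.6, -0.8]
grip_width: 85.4
T-frame TCP [-29.9  -1.5 166.7] rot err [-0.002 -0.004  0.001] F_T [-0.5  0.7 -1. ] g 85.4 t 26.05 j [-0.69  0.64  0.85  1.64 -0.44  1.33  1.9 ]
[(451.4, 365.7, 88, 64, 13.3, (np.float64(612.0), np.float64(134.0))), (442.7, 239.8, 89, 65, -2.7, (np.float64(532.0), np.float64(108.0))), (481.8, 12.6, 279, 216, 2.9, (np.float64(320.0), np.float64(130.0)))]
row [-0.009 -0.236  0.091] [143.6 230.2  79.1] rows>= 5
```

View pics/w19.png

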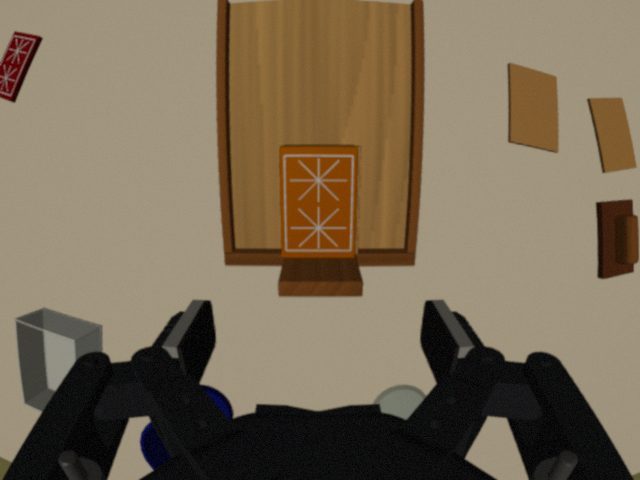

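```bash
python3 -m handwheel '[0,-0.05,0.02,20,45,0,1,0,-0.12,0.04,55,90,10,1,-0.009,-0.236,0.091,90,140,40,1,-0.009,-0.236,0.091,120,190,65,1,-0.009,-0.236,0.091,144,230,79,1,-0.009,-0.236,0.091,144,230,79,1,-0.009,-0.236,0.091,144,230,79,1]'; python3 - <<'E'
from h import *
im,s=cap('wrist','w20.png');print(s['eef_pos'],s['joint_pos'].round(2))
bb=boxes('wrist',im,mask(im,'padw'),6,s,2000);print(bb)
b=min(bb,key=lambda b:abs(b[5][0]-318)+abs(b[5][1]-220)); go([b[0],b[1],-4],Rtool(b[4]),s)
E
```

```text
time: 26.98
eef_pos: [440.1, 239.0, 148.0]
ee_rot: [-0.002, 0.022, 1.0, -0.0]
force: [0.5, 0.8, 1.1]
grip_width: 85.1
[440.06888119 238.97290188 148.00527751] [-1.42  0.38  0.98  2.11 -0.42  0.86  1.33]
[(503.5, -38.7, 217, 189, 7.1, (np.float64(67.0), np.float64(296.0))), (450.6, 366.8, 90, 64, 13.3, (np.float64(469.0), np.float64(226.0))), (441.9, 241.7, 89, 63, -2.5, (np.float64(322.0), np.float64(222.0)))]
row [-0.001 -0.004 -0.001] [ -2.4   3.  152. ] rows>= 3
```

View pics/w20.png

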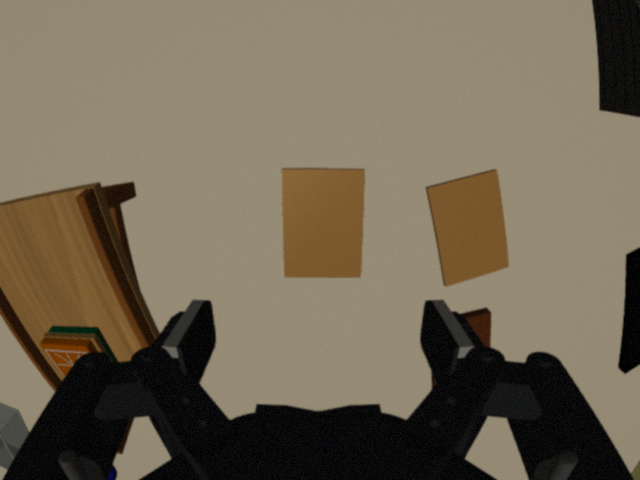

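```bash
python3 -m handwheel '[0,-0.004,0,-2.4,3,60,1,0,-0.004,0,-2.4,3,115,1,0,-0.004,0,-2.4,3,143,1,0,-0.004,0,-2.4,3,152,1,0,-0.004,0,-2.4,3,152.5,1,0,-0.004,0,-2.4,3,152.5,1,0,-0.004,0,-2.4,3,152.5,0,0,-0.004,0,-2.4,3,152.5,0,0,-0.004,0,-2.4,3,152.5,0.3,0,-0.004,0,-2.4,3,152.5,0.3]' 40; python3 -m handwheel '[0,0,0,0,0,0,0.3,0,0,0,0,0,0,0.3]'; python3 - <<'E'
from h import *
im,s=cap('wrist','w21.png');print(s['eef_pos'],s['force'].round(1))
E
python3 -m handwheel '[0,0,0,0,0,0,0,0,0,0,0,0,-20,0,0,0,0,0,0,-80,0,0,0,0,0,0,-140,0,0,0,0,0,0,-150,0,0,0,0,0,0,-150,0]'
python3 - <<'E'
from h import *
im,s=cap('wrist','w22.png');tpos(s);gt([-60,0,125],s)
E
```

```text
time: 28.28
eef_pos: [443.2, 241.6, -3.1]
ee_rot: [0.0, 0.023, 1.0, 0.0]
force: [-4.2, -1.5, 18.4]
grip_width: 62.2
time: 28.52
eef_pos: [443.3, 241.9, -2.7]
ee_rot: [0.001, 0.023, 1.0, 0.001]
force: [-0.0, -0.5, -0.4]
grip_width: 62.1
[443.26630136 241.94925816  -2.74592002] [-0.  -0.5 -0.4]
time: 29.32
eef_pos: [442.9, 242.3, 147.3]
ee_rot: [0.001, 0.022, 1.0, 0.001]
force: [0.8, -0.3, 0.0]
grip_width: 61.9
T-frame TCP [-172.2  232.4   85. ] rot err [-0.014 -0.241  0.091] F_T [ 0.7 -0.3  0.2] g 61.9 t 29.325 j [-1.42  0.39  0.98  2.11 -0.43  0.86  1.34]
row [ 0.014  0.241 -0.091] [-139.4 -220.5  -12.5] rows>= 5
```

View pics/w22.png

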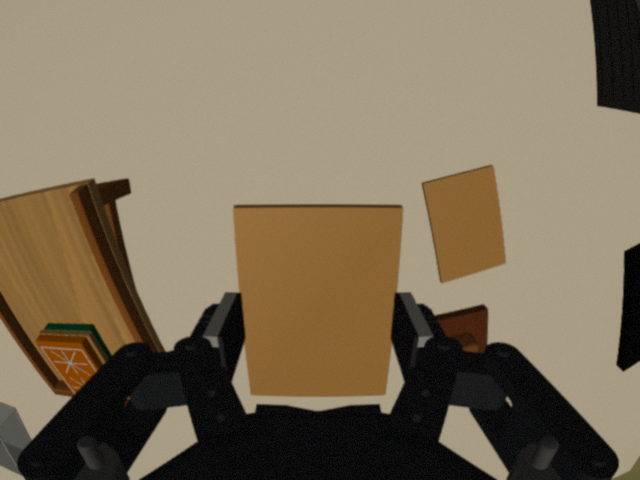

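```bash
python3 -m handwheel '[0,0,0,-25,-45,-12,0,0,0.06,-0.02,-60,-95,-12,0,0.005,0.15,-0.05,-95,-145,-12,0,0.014,0.241,-0.091,-125,-195,-12,0,0.014,0.241,-0.091,-139,-220,-12,0,0.014,0.241,-0.091,-139,-221,-12,0,0.014,0.241,-0.091,-139,-221,-12,0,0.014,0.241,-0.091,-139,-221,-12,0]'
python3 - <<'E'
from h import *
im,s=cap('wrist','w23.png');tpos(s);gt([-49,0,26],s)
E
```

```text
time: 30.38
eef_pos: [570.8, 16.2, 157.4]
ee_rot: [-0.121, -0.024, 0.992, -0.003]
force: [-0.6, 1.5, -0.3]
grip_width: 62.3
T-frame TCP [-60.9   0.5 122.8] rot err [ 0.001  0.002 -0.001] F_T [-0.5  1.5 -0.4] g 62.3 t 30.375 j [-0.72  0.62  0.85  1.77 -0.45  1.23  1.92]
row [-0.001 -0.002  0.001] [-12.   -0.3  96.7] rows>= 2
```

View pics/w23.png

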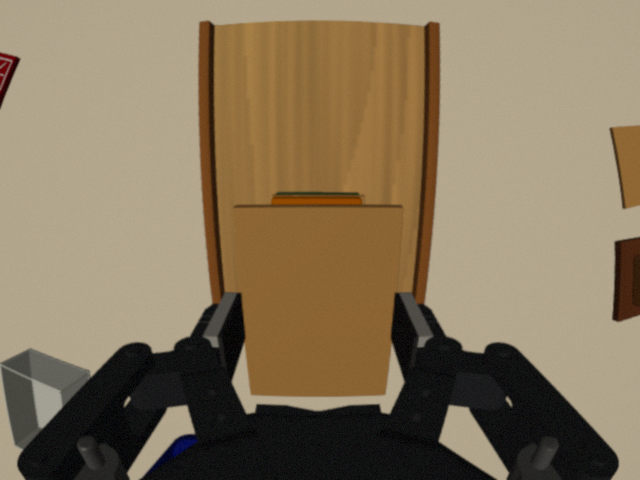

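```bash
python3 -m handwheel '[0,-0.002,0,-11,-0.3,50,0,0,-0.002,0,-12,-0.3,85,0,0,-0.002,0,-12,-0.3,95,0,0,-0.002,0,-12,-0.3,98,0,0,-0.002,0,-12,-0.3,99.5,0,0,-0.002,0,-12,-0.3,100.3,0]'
python3 - <<'E'
from h import *
s=bot.read_state();tpos(s)
E
python3 -m handwheel '[0,0,0,-1.5,0,0,0,0,0,0,-3,0,0,0,0,0,0,-4.5,0,0,0,0,0,0,-6,0,0,0,0,0,0,-7,0,0,0]'
python3 - <<'E'
from h import *
s=bot.read_state();tpos(s)
E
```

```text
time: 31.18
eef_pos: [559.3, 15.5, 58.3]
ee_rot: [-0.119, -0.024, 0.993, -0.003]
force: [1.1, 1.2, 4.6]
grip_width: 62.0
T-frame TCP [-48.5   0.3  23.8] rot err [ 0.001 -0.002 -0.002] F_T [0.  1.1 4.8] g 62.0 t 31.175 j [-0.68  0.72  0.77  1.85 -0.54  1.06  1.98]
time: 31.8
eef_pos: [564.4, 15.7, 56.9]
ee_rot: [-0.121, -0.024, 0.992, -0.003]
force: [-14.9, 0.8, 18.5]
grip_width: 61.8
T-frame TCP [-43.2   0.3  23.6] rot err [ 0.     0.002 -0.001] F_T [-18.8   1.5  14.4] g 61.8 t 31.8 j [-0.67  0.73  0.77  1.84 -0.54  1.07  1.98]
```

```bash
python3 -m handwheel '[0,0,0,0,0,-0.3,0,0,0,0,0,0,-0.3,0.8,0,0,0,0,0,-0.3,1,0,0,0,0,0,-0.3,1,0,0,0,0,0,-30,1,0,0,0,0,0,-90,1,0,0,0,0,0,-140,1,0,0,0,0,0,-140,1]'; python3 - <<'E'
from h import *
im,s=cap('wrist','w24.png');tpos(s)
print(boxes('wrist',im,mask(im,'red'),10,s,300)); go([424,-382,150],Rtool(-19.4),s)
im,_=cap('side','s24.png')
print(boxes('side',im,mask(im,'red'),10,None,300))
E
```

```text
time: 32.8
eef_pos: [600.1, 16.9, 196.3]
ee_rot: [-0.118, -0.024, 0.993, -0.003]
force: [-0.4, 0.1, -0.1]
grip_width: 85.4
T-frame TCP [-4.160e+01 -1.000e-01  1.674e+02] rot err [-0.    -0.004 -0.001] F_T [-0.3  0.1 -0.2] g 85.4 t 32.8 j [-0.71  0.62  0.87  1.67 -0.44  1.32  1.9 ]
[(390.5, -388.1, 89, 61, -19.6, (np.float64(15.0), np.float64(72.0)))]
row [-0.045 -0.233  0.385] [ 179.  -390.    90.4] rows>= 8
[(389.2, -387.7, 88, 57, -19.1, (np.float64(254.0), np.float64(460.0))), (589.1, 804.9, 320, 79, 80.8, (np.float64(240.0), np.float64(145.0)))]
```

View pics/w24.png

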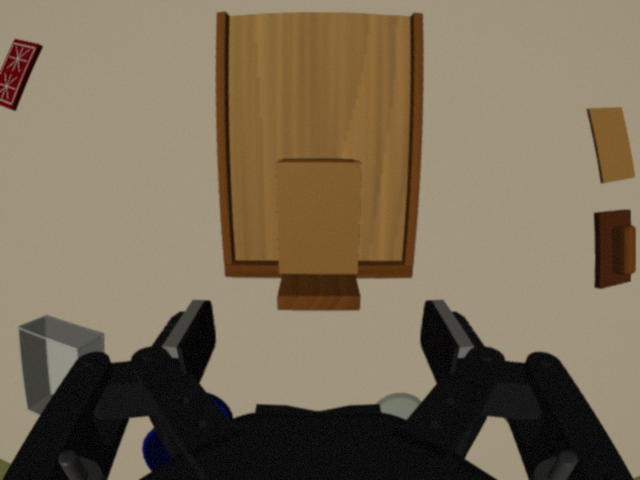

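View pics/s24.png

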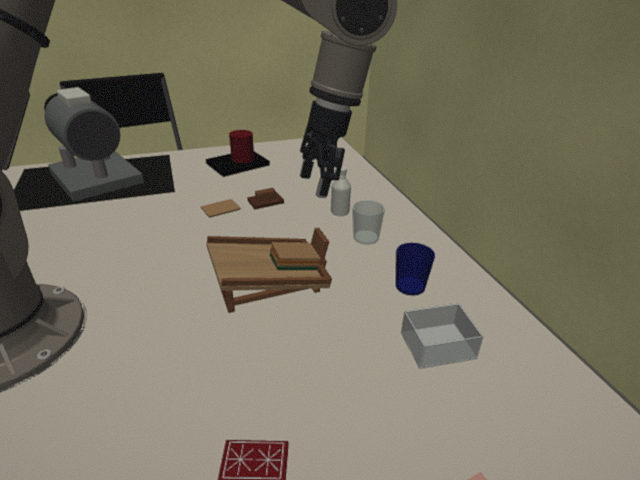

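```bash
python3 - <<'E'
from h import *
go([391,-384,150],Rtool(-19.4))
E
python3 -m handwheel '[0,-0.03,0.05,20,-50,0,1,-0.01,-0.1,0.12,50,-100,10,1,-0.03,-0.15,0.25,75,-150,30,1,-0.045,-0.233,0.385,100,-200,60,1,-0.045,-0.233,0.385,130,-250,80,1,-0.045,-0.233,0.385,160,-300,95,1,-0.045,-0.233,0.385,190,-350,98,1,-0.045,-0.233,0.385,210,-390,98,1,-0.045,-0.233,0.385,210,-392,98,1,-0.045,-0.233,0.385,210,-392,98,1]'; python3 - <<'E'
from h import *
im,s=cap('wrist','w25.png');print(s['eef_pos'],s['joint_pos'].round(2))
bb=boxes('wrist',im,mask(im,'red'),10,s,2000);print(bb)
b=min(bb,key=lambda b:abs(b[5][0]-318)+abs(b[5][1]-220)); go([b[0],b[1],-0],Rtool(b[4]),s)
E
```

```text
row [-0.046 -0.238  0.385] [ 209.4 -391.    95.5] rows>= 8
time: 34.15
eef_pos: [389.4, -384.5, 146.8]
ee_rot: [-0.003, 0.169, 0.986, -0.0]
force: [-0.3, 0.4, 0.1]
grip_width: 85.7
[ 389.39021881 -384.49804112  146.84818979] [-0.08  0.48  0.97  2.01 -0.49  0.91  2.38]
[(388.7, -387.7, 89, 58, -19.4, (np.float64(315.0), np.float64(222.0)))]
row [-0.002 -0.007 -0.   ] [ -1.4  -3.  146.8] rows>= 3
```

View pics/w25.png

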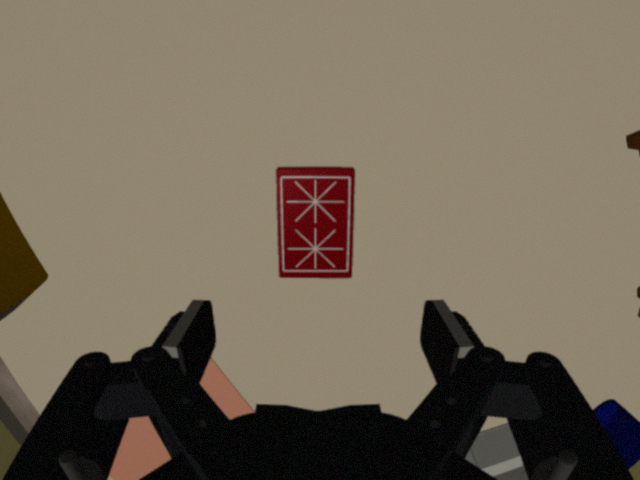

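```bash
python3 -m handwheel '[0,-0.007,0,-1.4,-3,60,1,0,-0.007,0,-1.4,-3,115,1,0,-0.007,0,-1.4,-3,139,1,0,-0.007,0,-1.4,-3,146.5,1,0,-0.007,0,-1.4,-3,147,1,0,-0.007,0,-1.4,-3,147,0,0,-0.007,0,-1.4,-3,147,0,0,-0.007,0,-1.4,-3,147,0,0,-0.007,0,-1.4,-3,147,0,0,-0.007,0,-1.4,-3,147,0]' 60; python3 - <<'E'
from h import *
im,s=cap('wrist','w26.png');print(s['eef_pos'],s['joint_pos'].round(2))
E
python3 -m handwheel '[0,0,0,0,0,-20,0,0,0,0,0,0,-80,0,0,0,0,0,0,-140,0,0,0,0,0,0,-160,0,0,0,0,0,0,-160,0]'
python3 - <<'E'
from h import *
im,s=cap('wrist','w27.png');tpos(s);gt([-60,0,130],s)
E
```

```text
time: 35.45
eef_pos: [390.0, -387.4, 1.4]
ee_rot: [0.001, 0.168, 0.986, -0.001]
force: [-2.6, 4.5, 19.2]
grip_width: 57.6
[ 389.95765702 -387.36922148    1.41178097] [ 0.12  0.67  0.72  2.08 -0.74  0.66  2.57]
time: 36.12
eef_pos: [390.5, -386.9, 162.4]
ee_rot: [0.003, 0.167, 0.986, -0.001]
force: [-1.0, -0.3, -2.2]
grip_width: 57.2
T-frame TCP [-255.5 -393.7   80.3] rot err [-0.045 -0.242  0.382] F_T [-0.5 -0.3 -2.4] g 57.2 t 36.125 j [-0.1   0.46  0.99  2.   -0.48  0.93  2.37]
row [ 0.045  0.242 -0.382] [-39.7 440.6  -1.9] rows>= 8
```

View pics/w27.png

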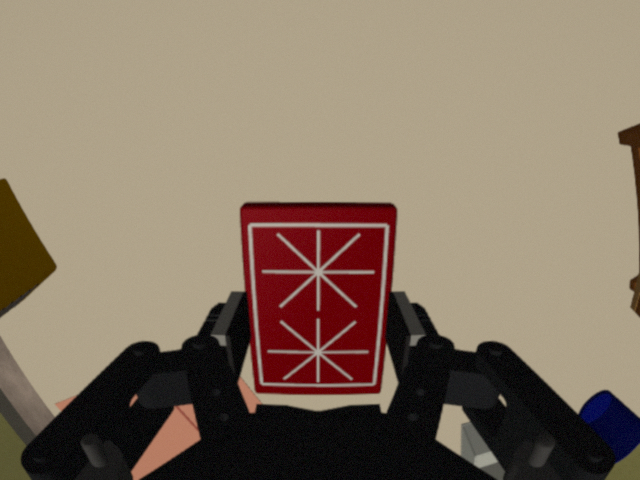

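```bash
python3 -m handwheel '[0,0,0,-5,55,-8,0,0,0,-0.1,-10,115,-8,0,0.01,0.06,-0.2,-16,175,-8,0,0.03,0.15,-0.3,-22,235,-8,0,0.045,0.242,-0.382,-28,295,-8,0,0.045,0.242,-0.382,-34,355,-4,0,0.045,0.242,-0.382,-39,410,-2,0,0.045,0.242,-0.382,-40,440,-2,0,0.045,0.242,-0.382,-40,440,-2,0,0.045,0.242,-0.382,-40,440,-2,0]'
python3 - <<'E'
from h import *
im,s=cap('wrist','w28.png');tpos(s);gt([-50,0.2,33.5],s)
E
```

```text
time: 37.42
eef_pos: [572.2, 14.9, 161.9]
ee_rot: [-0.122, -0.023, 0.992, -0.003]
force: [-0.1, -0.7, -1.6]
grip_width: 57.3
T-frame TCP [-60.7  -0.9 127.4] rot err [-0.     0.004  0.001] F_T [ 0.2 -0.7 -1.6] g 57.3 t 37.425 j [-0.72  0.62  0.85  1.76 -0.44  1.24  1.91]
row [ 0.    -0.004 -0.001] [-11.    1.1  93.8] rows>= 2
```

View pics/w28.png

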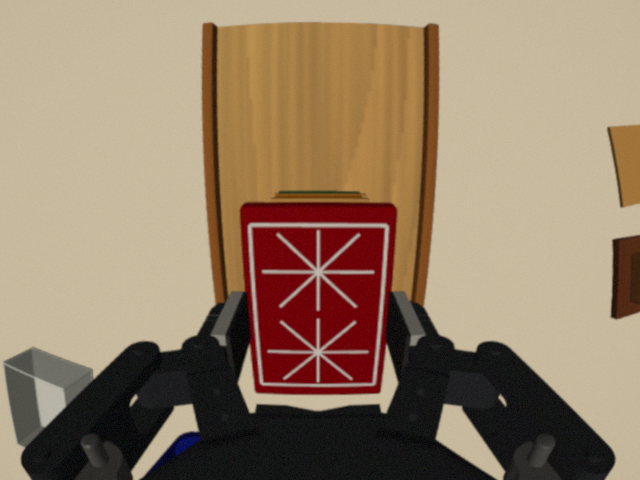

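```bash
python3 -m handwheel '[0,-0.004,0,-10,0.9,50,0,0,-0.004,0,-11,0.9,80,0,0,-0.004,0,-11,0.9,90,0,0,-0.004,0,-11,0.9,93,0,0,-0.004,0,-11,0.9,94,0,0,-0.004,0,-11,0.9,95,0]'
python3 - <<'E'
from h import *
s=bot.read_state();tpos(s)
E
python3 -m handwheel '[0,0,0,-1.5,0,0,0,0,0,0,-3,0,0,0,0,0,0,-4.5,0,0,0,0,0,0,-6,0,0,0,0,0,0,-7,0,0,0]'
python3 - <<'E'
from h import *
s=bot.read_state();tpos(s)
E
```

```text
time: 38.22
eef_pos: [560.8, 14.8, 68.6]
ee_rot: [-0.118, -0.023, 0.993, -0.003]
force: [-1.7, 0.8, 17.3]
grip_width: 57.4
T-frame TCP [-49.5  -0.4  34. ] rot err [-0.001 -0.002  0.001] F_T [-5.7  0.9 16.4] g 57.4 t 38.225 j [-0.68  0.71  0.78  1.85 -0.53  1.07  1.97]
time: 38.85
eef_pos: [567.0, 15.0, 67.1]
ee_rot: [-0.119, -0.023, 0.993, -0.002]
force: [-8.9, 0.3, 13.2]
grip_width: 57.1
T-frame TCP [-43.2  -0.5  34.1] rot err [-0.001 -0.001  0.001] F_T [-11.7   0.7  10.7] g 57.1 t 38.85 j [-0.67  0.72  0.77  1.83 -0.53  1.08  1.97]
```

```bash
python3 -m handwheel '[0,0,0,-1,0.2,0,0,0,0,0,-2.2,0.2,0,0]'
python3 - <<'E'
from h import *
s=bot.read_state();tpos(s)
E
python3 -m handwheel '[0,-0.002,0,0,0,-0.3,0,0,-0.002,0,0,0,-0.3,0.8,0,-0.002,0,0,0,-0.3,1,0,-0.002,0,0,0,-0.3,1,0,-0.002,0,0,0,-30,1,0,-0.002,0,0,0,-90,1,0,-0.002,0,0,0,-140,1,0,-0.002,0,0,0,-140,1]'; python3 - <<'E'
from h import *
im,s=cap('wrist','w29.png');tpos(s)
h=cv2.cvtColor(im,cv2.COLOR_RGB2HSV); print(h[270,602],h[250,628])
E
```

```text
time: 39.1
eef_pos: [567.1, 15.0, 67.0]
ee_rot: [-0.122, -0.022, 0.992, -0.002]
force: [-18.1, 1.9, 23.4]
grip_width: 57.7
T-frame TCP [-43.1  -0.5  34.1] rot err [-0.002  0.004  0.002] F_T [-23.1   2.8  18.5] g 57.7 t 39.1 j [-0.67  0.72  0.77  1.83 -0.53  1.09  1.97]
time: 40.1
eef_pos: [603.1, 16.0, 206.3]
ee_rot: [-0.118, -0.023, 0.993, -0.002]
force: [0.5, 0.1, -0.9]
grip_width: 85.1
T-frame TCP [-41.2  -1.2 177.8] rot err [-0.002 -0.004  0.001] F_T [ 0.7  0.1 -0.7] g 85.1 t 40.1 j [-0.7   0.61  0.86  1.65 -0.43  1.34  1.89]
[ 11 204  65] [ 14 199  95]
```

View pics/w29.png

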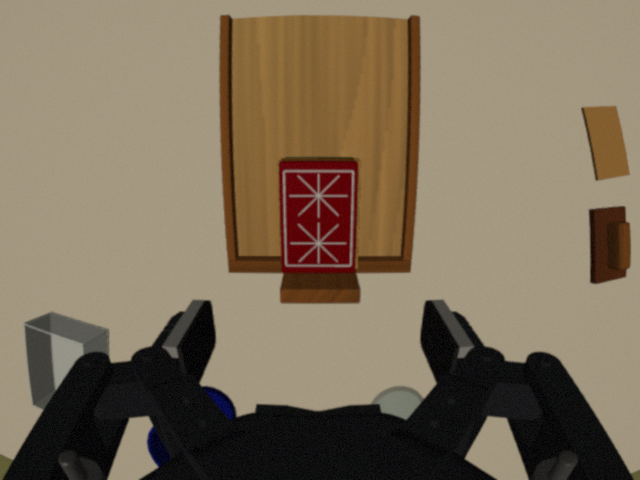

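```bash
python3 - <<'E'
from h import *
s=bot.read_state()
print(onplane('wrist',[(590,209),(625,206),(628,276),(592,282)],s,12).round(),onplane('wrist',[(610,223),(628,223),(628,268),(610,268)],s,38).round())
go([573,343,170],Rtool(3),s)
E
```

```text
[[537. 327.  12.]
 [528. 391.  12.]
 [615. 408.  12.]
 [622. 340.  12.]] [[551. 337.  38.]
 [549. 370.  38.]
 [601. 377.  38.]
 [602. 343.  38.]]
row [ 0.003 -0.239 -0.007] [  5.3 327.6  37.1] rows>= 6
```

```bash
python3 - <<'E'
from h import *
s=bot.read_state()
print(onplane('scene',[(420,231),(396,265)],None,0).round(),onplane('side',[(341,213)],None,0).round())
go([576,360,170],Rtool(8),s)
E
```

```text
[[769. 249.   0.]
 [784.  99.   0.]] [[760. 246.   0.]]
row [ 0.013 -0.239 -0.094] [  1.7 344.5  36.2] rows>= 6
```

```bash
python3 -m handwheel '[0,-0.05,-0.02,0,60,0,1,0,-0.12,-0.05,0,120,5,1,0.013,-0.239,-0.094,1,180,15,1,0.013,-0.239,-0.094,2,240,30,1,0.013,-0.239,-0.094,2,300,36,1,0.013,-0.239,-0.094,2,345,36,1,0.013,-0.239,-0.094,2,345,36,1,0.013,-0.239,-0.094,2,345,36,1]'; python3 - <<'E'
from h import *
im,s=cap('wrist','w30.png');print(s['eef_pos'],s['joint_pos'].round(2))
cv2.imwrite('pics/w30z.png',cv2.resize(im[140:320,220:420,::-1],None,fx=3,fy=3,interpolation=cv2.INTER_CUBIC))
E
```

```text
time: 41.15
eef_pos: [575.3, 359.5, 169.4]
ee_rot: [-0.0, -0.07, 0.998, -0.001]
force: [0.3, 0.1, -0.2]
grip_width: 85.5
[575.29170097 359.53547729 169.37617751] [-1.21  0.62  0.82  1.69 -0.51  1.06  1.48]
```

View pics/w30.png

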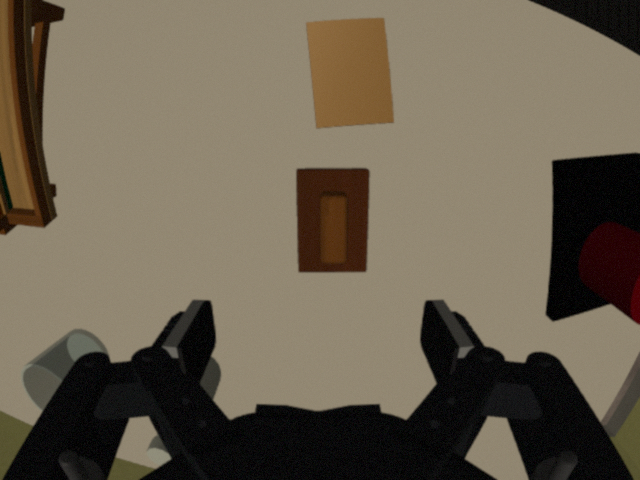

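View pics/w30z.png

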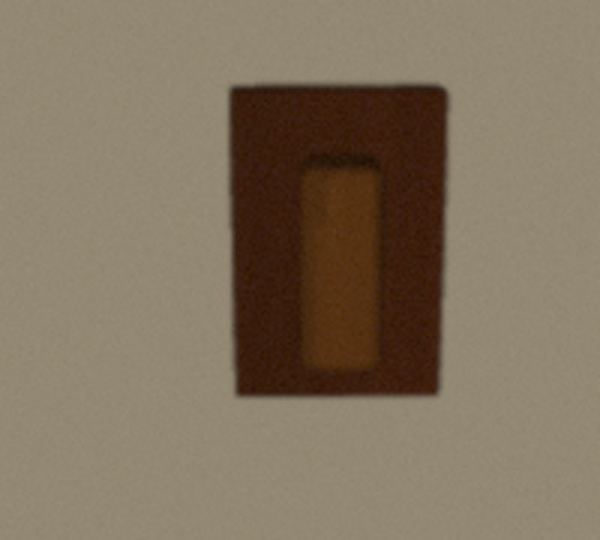

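```bash
python3 - <<'E'
from h import *
s=bot.read_state()
f=lambda a:(np.array(a)+.5)/3-.5+[220,140]
for z,a in ((38,[(302,168),(379,168),(378,370),(302,370)]),(12,[(231,87),(447,87),(438,394),(236,394)])):
    P=onplane('wrist',f(a),s,z).astype(np.float32)[:,:2]; r=cv2.minAreaRect(P); print(P.mean(0),r)
    d=(P[3]+P[2]-P[0]-P[1]); print('yaw',np.degrees(np.arctan2(d[1],d[0])))
c=P.mean(0)
go([c[0],c[1],15],Rtool(7.5),s)
E
```

```text
Traceback (most recent call last):
cv2.error: OpenCV(4.12.0) /io/opencv/modules/imgproc/src/convhull.cpp:143: error: (-215:Assertion failed) total >= 0 && (depth == CV_32F || depth == CV_32S) in function 'convexHull'
```

```bash
python3 - <<'E'
from h import *
s=bot.read_state()
f=lambda a:(np.array(a)+.5)/3-.5+[220,140]
for z,a in ((38,[(302,168),(379,168),(378,370),(302,370)]),(12,[(231,87),(447,87),(438,394),(236,394)])):
    P=np.ascontiguousarray(onplane('wrist',f(a),s,z)[:,:2],dtype=np.float32); r=cv2.minAreaRect(P); print(P.mean(0),r)
    d=(P[3]+P[2]-P[0]-P[1]); print('yaw',np.degrees(np.arctan2(d[1],d[0])))
    c=P.mean(0);go([c[0],c[1],15],Rtool(7.6),s)
E
```

```text
[577.9078  370.36954] ((577.8903198242188, 370.5674743652344), (54.080955505371094, 20.082551956176758), 8.14241886138916)
yaw 8.563287
row [-0.001 -0.001  0.006] [ -3.9  11.  154.7] rows>= 3
[577.898  370.8694] ((578.0072631835938, 370.84197998046875), (89.46092987060547, 59.03852844238281), 8.3214693069458)
yaw 8.266314
row [-0.001 -0.001  0.006] [ -4.   11.5 154.7] rows>= 3
```

```bash
python3 -m handwheel '[0,0,-0.005,-4,11.3,60,1,0,0,-0.005,-4,11.3,115,1,0,0,-0.005,-4,11.3,145,1,0,0,-0.005,-4,11.3,153,1,0,0,-0.005,-4,11.3,153,0.5,0,0,-0.005,-4,11.3,153,0,0,0,-0.005,-4,11.3,153,0,0,0,-0.005,-4,11.3,153,0,0,0,-0.005,-4,11.3,153,0,0,0,-0.005,-4,11.3,153,0,0,0,-0.005,-4,11.3,153,0,0,0,-0.005,-4,11.3,153,0]' 60; python3 - <<'E'
from h import *
im,s=cap('wrist','w31.png');print(s['eef_pos'],s['force'].round(1),s['grip_width'])
E
python3 -m handwheel '[0,0,0,0,0,-20,0,0,0,0,0,0,-80,0,0,0,0,0,0,-140,0,0,0,0,0,0,-155,0,0,0,0,0,0,-155,0]'
python3 - <<'E'
from h import *
im,s=cap('wrist','w32.png');tpos(s);gt([-60,0,150],s)
E
```

```text
time: 42.7
eef_pos: [578.4, 371.1, 17.9]
ee_rot: [0.0, -0.072, 0.997, 0.0]
force: [-1.5, -0.6, 8.3]
grip_width: 20.5
[578.41556747 371.05576465  17.88226608] [-1.5 -0.6  8.3] 20.496559051819958
time: 43.38
eef_pos: [578.5, 371.4, 174.4]
ee_rot: [0.001, -0.072, 0.997, 0.001]
force: [1.1, 0.2, -1.9]
grip_width: 20.8
T-frame TCP [-41.1 354.9 145. ] rot err [ 0.01  -0.242 -0.096] F_T [ 1.5  0.2 -1.6] g 20.8 t 43.375 j [-1.21  0.63  0.82  1.66 -0.51  1.07  1.47]
row [-0.01   0.242  0.096] [  51.3 -351.6  -10. ] rows>= 6
```

View pics/w32.png

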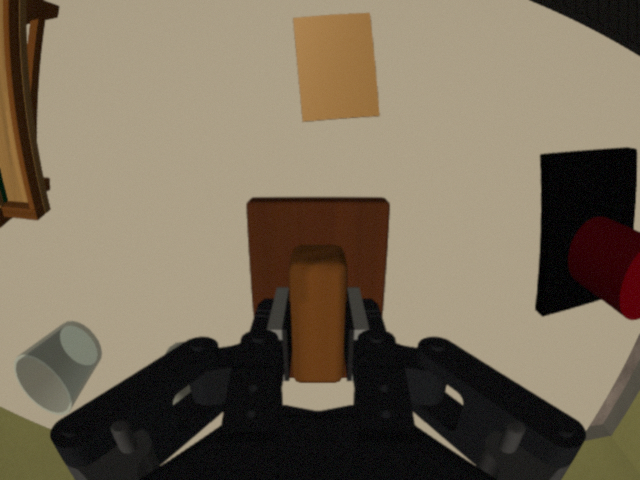

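```bash
python3 -m handwheel '[0,0.03,0.01,10,-50,-10,0,0,0.06,0.03,18,-110,-10,0,0,0.12,0.06,27,-170,-10,0,-0.01,0.2,0.096,36,-230,-10,0,-0.01,0.242,0.096,45,-290,-10,0,-0.01,0.242,0.096,51,-340,-10,0,-0.01,0.242,0.096,51,-352,-10,0,-0.01,0.242,0.096,51,-352,-10,0,-0.01,0.242,0.096,51,-352,-10,0]'
python3 - <<'E'
from h import *
im,s=cap('wrist','w33.png');tpos(s);gt([-50,0,60],s)
E
```

```text
time: 44.55
eef_pos: [577.7, 17.3, 181.8]
ee_rot: [-0.121, -0.025, 0.992, -0.003]
force: [0.4, 0.5, -1.5]
grip_width: 20.7
T-frame TCP [-59.9   1.3 148.1] rot err [ 0.001  0.003 -0.002] F_T [ 0.8  0.5 -1.4] g 20.7 t 44.55 j [-0.73  0.6   0.86  1.73 -0.43  1.28  1.9 ]
row [-0.001 -0.003  0.002] [-10.2  -1.2  88.1] rows>= 2
```

View pics/w33.png

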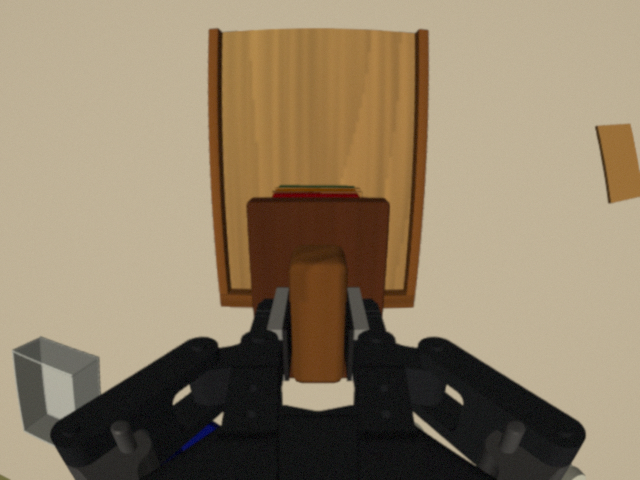

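```bash
python3 -m handwheel '[0,-0.003,0.002,-9,-1.2,45,0,0,-0.003,0.002,-10,-1.2,75,0,0,-0.003,0.002,-10,-1.2,84,0,0,-0.003,0.002,-10,-1.2,87,0,0,-0.003,0.002,-10,-1.2,88.3,0,0,-0.003,0.002,-10,-1.2,89,0]'
python3 - <<'E'
from h import *
s=bot.read_state();tpos(s)
E
python3 -m handwheel '[0,0,0,-1.5,0,0,0,0,0,0,-3,0,0,0,0,0,0,-4.5,0,0,0,0,0,0,-6,0,0,0,0,0,0,-6.5,0,0,0]'
python3 - <<'E'
from h import *
s=bot.read_state();tpos(s)
E
```

```text
time: 45.35
eef_pos: [566.9, 15.6, 94.2]
ee_rot: [-0.119, -0.024, 0.993, -0.003]
force: [-1.9, 1.9, 13.6]
grip_width: 20.7
T-frame TCP [-49.6   0.1  60.4] rot err [ 0.001 -0.002 -0.001] F_T [-5.   2.  12.7] g 20.7 t 45.35 j [-0.69  0.69  0.8   1.82 -0.5   1.12  1.95]
time: 45.98
eef_pos: [572.0, 15.9, 92.9]
ee_rot: [-0.12, -0.024, 0.992, -0.003]
force: [-11.7, 1.6, 14.2]
grip_width: 20.6
T-frame TCP [-44.4   0.1  60.4] rot err [ 0.     0.001 -0.001] F_T [-14.7   2.1  11. ] g 20.6 t 45.975 j [-0.68  0.69  0.8   1.81 -0.5   1.13  1.95]
```

```bash
python3 -m handwheel '[0,0,0,-1,0,0,0,0,0,0,-2,0,0,0]'
python3 - <<'E'
from h import *
s=bot.read_state();tpos(s)
E
python3 -m handwheel '[0,0,0,0,0,-0.3,0,0,0,0,0,0,-0.3,0.3,0,0,0,0,0,-0.3,0.6,0,0,0,0,0,-0.3,0.6,0,0,0,0,0,-30,0.6,0,0,0,0,0,-80,0.6,0,0,0,0,0,-130,1,0,0,0,0,0,-130,1]'; python3 - <<'E'
from h import *
im,s=cap('wrist','w34.png');tpos(s)
cap('side','s34.png')
im=cv2.imread('pics/s34.png'); cv2.imwrite('pics/s34z.png',cv2.resize(im[180:330,180:350],None,fx=4,fy=4,interpolation=cv2.INTER_CUBIC))
E
```

```text
time: 46.22
eef_pos: [572.0, 16.0, 93.0]
ee_rot: [-0.122, -0.023, 0.992, -0.002]
force: [-19.6, 2.1, 23.0]
grip_width: 21.0
T-frame TCP [-44.4   0.2  60.4] rot err [-0.001  0.005 -0.   ] F_T [-24.4   3.   17.7] g 21.0 t 46.225 j [-0.68  0.7   0.79  1.8  -0.51  1.13  1.95]
time: 47.22
eef_pos: [605.7, 16.9, 222.3]
ee_rot: [-0.12, -0.023, 0.993, -0.002]
force: [0.4, -0.0, -0.7]
grip_width: 84.2
T-frame TCP [-42.4  -0.5 194.1] rot err [-0.001  0.    -0.   ] F_T [ 0.6 -0.1 -0.6] g 84.2 t 47.225 j [-0.7   0.6   0.87  1.63 -0.42  1.37  1.89]
```

View pics/w34.png

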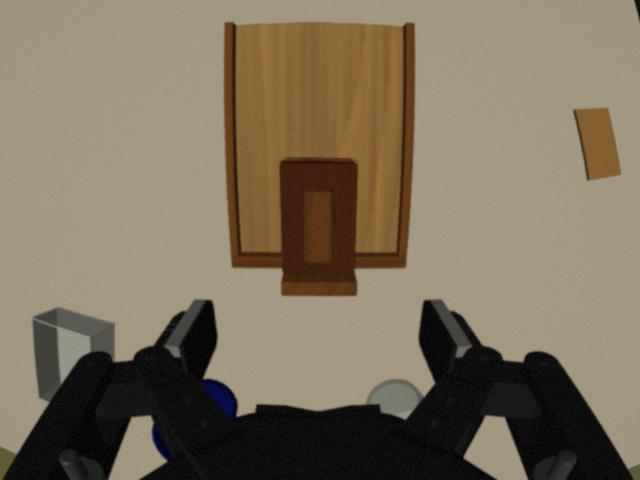

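View pics/s34z.png

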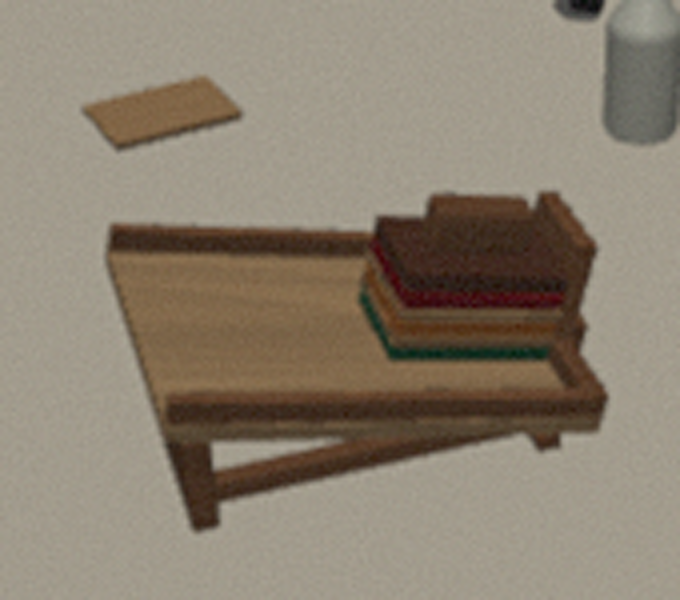

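```bash
python3 -c "
from workcell import job
print(job.finish_job())"
```

```text
the job is handed in; nothing more can be done
None
```

I packed all three coasters that were on the stall; there was no blue one. From the bottom the pile is green, pad, amber, pad, red, and the top board with its grip bar up.

**Placing:** I set each piece down square on the slope and slid it, still gripped, against the back stop. It stopped moving there under about 20–30 N of contact force.

**Last checks:** The final wrist and side pictures show all the layers flush against the stop, in the right order and with the board on red. Tool readings put every piece within about 1 mm of the centre line. The tumblers, bottle and tub look undisturbed, and the spare pad lies on the table more than 300 mm away. I handed the job in at about 47 s of the 210 s allowed.

**What went wrong on the way:**
- **First pad:** my first grasp was too high, so the fingers shut on top of it with about 55 N at the wrist. I lowered the grasp and the second try held.
- **Red coaster:** it was knocked about 35 mm aside during the run. I found its new position and picked it up from there.
- **Tray height:** it was about 3 mm higher than I measured from the pictures. I corrected it from the first contact.
- **Side camera:** it disagreed with the wrist camera by up to about 4.5 mm across the table. I used the wrist camera, which the grasps bore out.

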